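# Fit the grooved drum to the edge burnisher and hold its bayonet cap home

### The arm

A 6-joint arm with a two-finger parallel gripper is mounted at the origin on a cart in front of the work surface, level with it; the furniture and walls round the work are solid. World frame = base frame: x ahead of the robot, y to its left, z up, the work surface at z = 0. Lengths are in mm, angles in rad, forces in N, time in s.
With the tool pointing down it reaches from about 250 to 775 mm from the base axis. Payload 8.9 kg.
Tool frame: the origin (TCP) lies at the very end of the fingers, on their centre line; the grasp point (between the pads) lies 19 mm behind it; x points along the fingers, y is the direction in which the jaws open and shut, and the axes are right-handed (so a half turn about x gives the same grasp; the last joint's range is limited). The gripper opens to 85 mm and grips with 20 to 120 N. Pads are 22 mm wide; open, the fingers measure 114 mm over their backs; the gripper's body (76 mm by 85 mm) begins 54 mm behind the grasp point. The pads swing forward as they close: fully open they stand 13 mm farther back than shut.
Start: joints at [-1.406, 0.291, -0.153, 1.127, 0, 1.431], TCP at [157.054, -500.957, 231.305] pointing down, gripper open.
Joint ranges: [-2.52, 2.52], [-0.91, 1.74], [-1.3, 1.37], [-1.96, 2.02], [-1.52, 1.47], [-3.14, 3.14]. Speed limits (rad/s): [2.22, 2.22, 2.79, 3.14, 3.14, 3.14].

### API

Orientations are given as a rotation vector (axis times angle).
In Python, from rig import status, optics, order gives the robot as it stands.
- The arm moves only by the shell command python3 -m creep 'ROWS' [FORCE]. ROWS is a JSON object of lists of equal length, an entry for each row: "jaw": the closure, from -1 (fully open) to 1 (shut), so that 0 is half open; "xyz": the shift along the tool's x, y, z in units of 30 mm (1.0 is 30 mm), a list of three; "roll": the turn about the tool's x in units of 6 degrees (1.0 is 6 degrees). In form: {"jaw": [jaw, ...], "xyz": [[x, y, z], ...], "roll": [roll, ...]}. A call has 1 to 12 rows; each row is the pose to reach, as a shift and turn from the pose measured when the call began, along the tool's axes at that moment; what a row does not reach only later rows make up. A row lasts 1/12 s, in which the tool goes at most 41.7 mm and 7.16 degrees, less where a joint would pass 70% of its speed; a pose out of reach is approached as far as the arm can. A call with a gripper value outside its range is refused whole. The fingers move at their own pace and stop on an object; FORCE is the grip in N (left out, the last holds). Time passes only in rows, so rows that repeat a pose let the fingers close. It gives the time, the measured TCP pose, the force and the opening at its end, in the units of the state.
- status.sense(): the state, without advancing time (a new reading comes with each control period).
- optics.camera(name): name is "side" or "top"; returns the picture (420x560x3 uint8, blue, green, red); there is no depth.
- optics.camera_model(name): a dict with "mtx" (3x3 intrinsics, pixels), "dist_coeffs" ([k1, k2, p1, p2, k3] as OpenCV has them; the pictures are not rectified), "R" (3x3) and "t" (3): a world point X has camera coordinates R X + t. Camera axes: x right, y down, z forward; pixel columns grow to the right and rows downward; lengths in mm; the calibration is good to about 2 mm. A picture is of the moment at which its call begins. camera_model takes no time and is no camera call.
- order.sign_off(): hands the job in, once; it reports no verdict.
The state is a dict: "t": time; "joint_positions": joint angles; "joint_velocities": joint speeds; "effort": joint torques, N m; "position": TCP position; "tool_rot": TCP orientation; "ft_force": force on the tool from outside, world axes, zero at the start; "moment": the same for the moment, N m; "finger_gap": finger opening in mm.
Only numpy, scipy, OpenCV 4.12 (cv2) and the standard library are available. Lean on these libraries where they do the work, as an engineer would, in place of code of your own. Each camera call takes 0.05 s, during which the arm holds its last target.

### The job

Fit the grooved wooden drum to the edge burnisher on the mat: slide the drum down over the upright spindle, then put the winged bayonet cap over the end of the spindle, push it down against the spring and twist it clockwise (seen from above) about a quarter turn, to its stop. Finish while still gripping the cap, holding it turned to the stop and pressed fully down so that I can tighten its locking screw. Leave the plain drum, the beeswax and the edge slicker where they stand.

Things in the scene. Friction and masses are not known exactly. Their poses are not given: they have to be found in the camera images.
- burnisher: edge-burnishing machine, fixed, its spindle locked: grey housing 156 (its x) x 130 (its y) x 60 mm high with an upright steel spindle in the middle. Origin: centre of the underside, at the bench top, below the spindle axis; z up; the front (rocker switch) faces its -x. Above the housing is an aluminium spring flange 53 mm across, its top 80 mm above the origin when up
- spindle (a point): point on the spindle axis 130 mm above the bench, axes as the machine's. Spindle: 30 mm thick up to 110 mm above the bench, narrowing to a neck 20 mm thick from 117 to 133 mm, conical tip ending at 139 mm. A cross pin 6 mm thick passes through the neck at this point along its x and stands out to 15 mm from the axis on both sides
- flange (a joint): how far the spring flange under the drum is pressed down: 0 up, 0.0065 m fully down on a solid stop. Its spring resists with 5 N at the start of the travel and 11 N at the end. Left alone, a locked cap keeps it at about 0.0025 m (held by the cross pin); deeper than that it must be pressed by hand
- grooved_drum_center (a point): centre (22.5 mm above the underside) of the wooden drum to fit: 52 mm across, 45 mm high, 33 mm bore right through, three grooves of different width round its side; loose, stands upright, z up its axis. On the spindle it rests on the spring flange: its top is then 125 mm above the bench with the flange up, 118.5 mm with the flange fully down
- plain_drum_center (a point): centre of the other wooden drum: same size and wood, smooth side without grooves; stays where it stands
- cap_center (a point): centre (30 mm above the underside) of the dark steel bayonet cap, 60 mm high, loose, standing upright on its open skirt; z up. Skirt round, knurled, 46 mm across, 0 to 28 mm above the underside. On top a flat wing to grip: 14 mm thick (its y), 42 mm long (its x), 28 to 60 mm above the underside
- cap_mouth (a point): centre of the cap's underside. A 5 mm thick lip here has a 23 mm hole and two keyways 9.5 mm wide along its x, in line with the wing; cavity above 34 mm across, 23 mm deep in all. It goes on with the wing in line with the cross pin, lands on the drum, must press it down over 3 mm to get the lip below the pin, then turns only clockwise, 80 degrees to its stop
- cap: the bayonet cap as a body; origin at the centre of its underside, axes as those of its centre point
- wax: round cake of beeswax, 49 mm across, 18 mm high; bystander; origin at the centre of its underside
- slicker: turned wooden edge slicker, 34 mm across, 54 mm high, standing; bystander; origin at the centre of its underside
Things that resemble listed ones, but are neither listed nor needed, are in the scene too. What is shaped like the part that bears grooved_drum_center but blue or green is not meant.

How it is judged:
By the outcome, as a careful person would: the job done as asked, in the order asked, and still so for the second after the job is handed in, while the arm keeps its last pose, push and grip.
It also fails if it takes over 64 s, if anything falls off the work surface, if the arm or the gripper's body presses on something with over 40 N, if the wrist force passes 120 N, or if a joint passes its speed limit or range.

## Working session

There is one attempt and no reset: what is moved stays moved. The work goes in short steps, Python scripts to look and compute and a shell command to move; the robot and the scene stay as the last step left them, time stands still between calls to the robot, and variables do not carry over. Pictures are saved under pics/ and viewed, and the job is handed in when it is done.

```bash
ls; mkdir -p pics; python3 - <<'E'
from rig import status, optics
import cv2, json
print(status.sense())
for n in("side","top"):
    im=optics.camera(n); cv2.imwrite(f"pics/{n}0.png",im)
    m=optics.camera_model(n); print(n,m)
E
```

```text
pics
{'t': 0.0, 'joint_positions': array([-1.40632628e+00,  2.91289485e-01, -1.54106698e-01,  1.12668738e+00,
       -2.39706654e-05,  1.43149241e+00]), 'joint_velocities': array([-0.0001612 , -0.00195925, -0.00058416,  0.00143289, -0.00067929,
        0.00019381]), 'effort': array([-2.17548804e-03, -5.37138927e+01,  3.31368935e+01,  1.59642322e-02,
       -6.44008851e-04, -4.21221569e-05]), 'position': array([ 156.9638728 , -500.54161205,  230.73484075]), 'tool_rot': array([ 2.05832946,  0.31640618, -2.0584131 ]), 'ft_force': array([-0.40607642, -0.31147507,  0.51098864]), 'moment': array([ 0.03176755, -0.00129655, -0.02566121]), 'finger_gap': 85.60300573474169}
side {'mtx': array([[468.49065423,   0.        , 283.71460114],
       [  0.        , 468.49065423, 214.35927307],
       [  0.        ,   0.        ,   1.        ]]), 'dist_coeffs': array([-0.0953883,  0.       ,  0.       ,  0.       ,  0.       ]), 'R': array([[-0.8628937 , -0.50526443,  0.01105957],
       [-0.18449664,  0.2945605 , -0.93765404],
       [ 0.47050552, -0.81113622, -0.34739399]]), 't': array([480.82494453, 247.35915333, 803.35299835])}
top {'mtx': array([[422.38714527,   0.        , 277.88053225],
       [  0.        , 422.38714527, 211.39277417],
       [  0.        ,   0.        ,   1.        ]]), 'dist_coeffs': array([-0.02092591,  0.        ,  0.        ,  0.        ,  0.        ]), 'R': array([[ 0.02232139, -0.9997319 , -0.00615471],
       [-0.98776669, -0.02110306, -0.15450449],
       [ 0.15433318,  0.00952817, -0.98797292]]), 't': array([-93.90665689, 611.61662534, 994.74341145])}
```

View pics/side0.png

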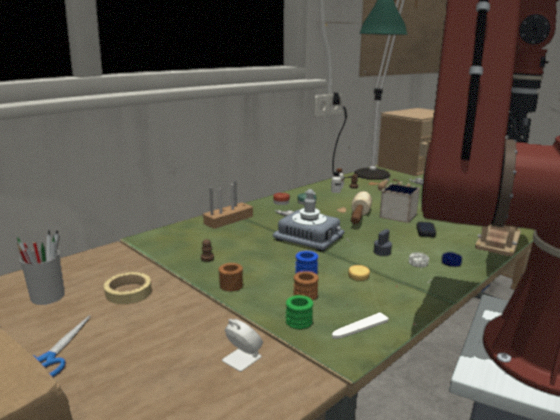

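View pics/top0.png

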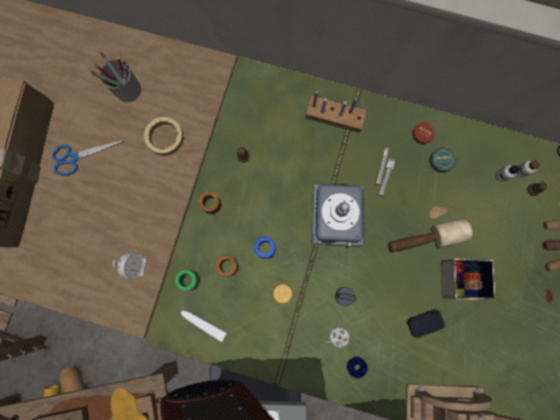

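Side view: brown drums at (231,277) and (306,286), blue at (307,264), green at (299,312), cap at (383,243), burnisher at (310,225). In the top view the brown drums are at (209,203) and (227,266), and the cap at (345,296). Next I'll take close crops.

```bash
python3 - <<'E'
import cv2,numpy as np
s=cv2.imread("pics/side0.png");t=cv2.imread("pics/top0.png")
def c(im,x,y,w,h,n): cv2.imwrite(n,cv2.resize(im[y:y+h,x:x+w],(800,600),interpolation=cv2.INTER_CUBIC))
c(s,200,245,132,99,"pics/c1.png"); c(s,270,180,140,105,"pics/c2.png"); c(t,190,180,120,90,"pics/c3.png"); c(t,300,175,100,75,"pics/c4.png"); c(t,315,275,60,45,"pics/c5.png")
E
```

```text
(no output)
```

View pics/c1.png

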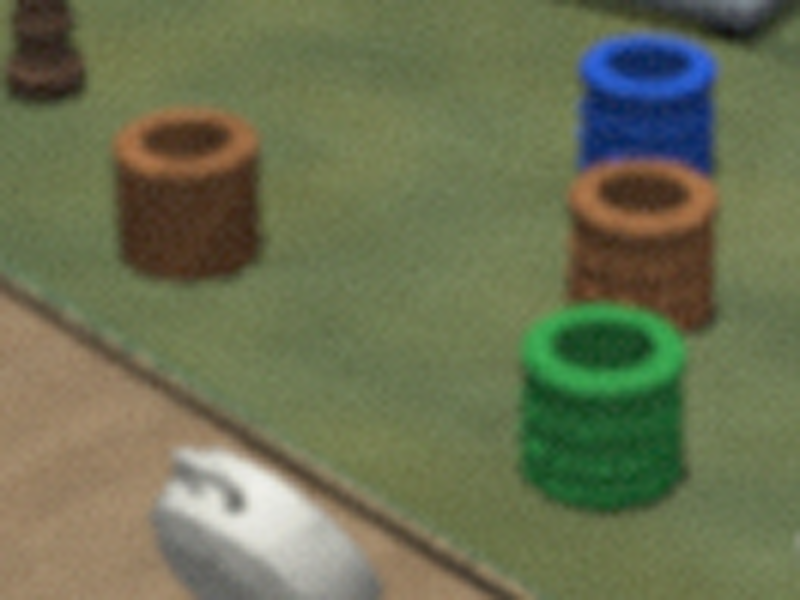

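View pics/c2.png

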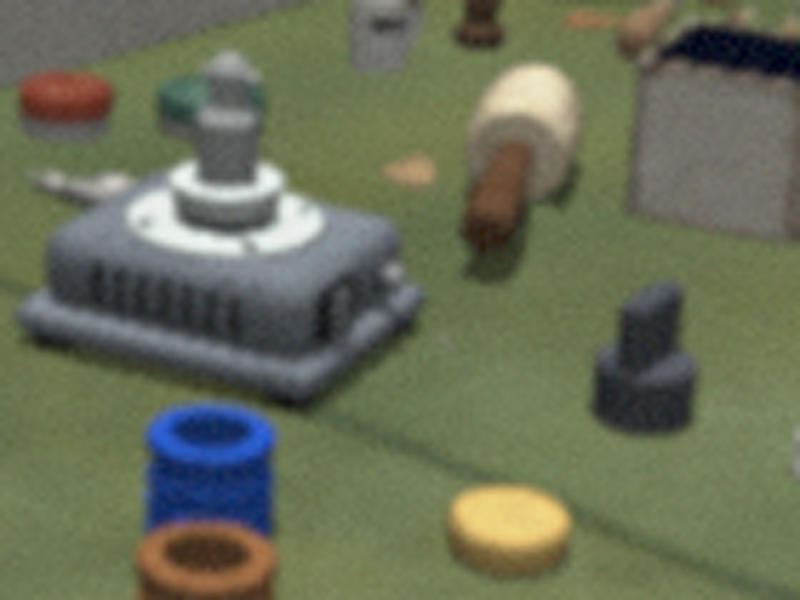

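View pics/c3.png

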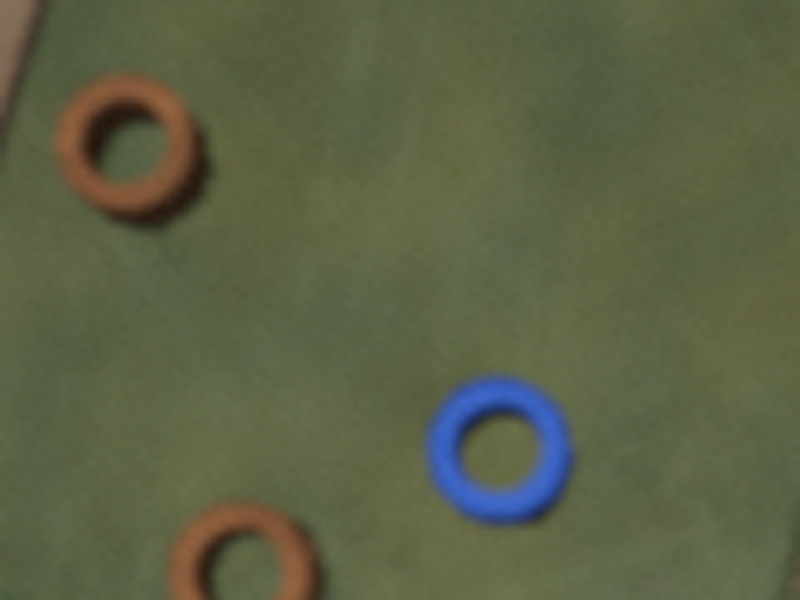

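View pics/c4.png

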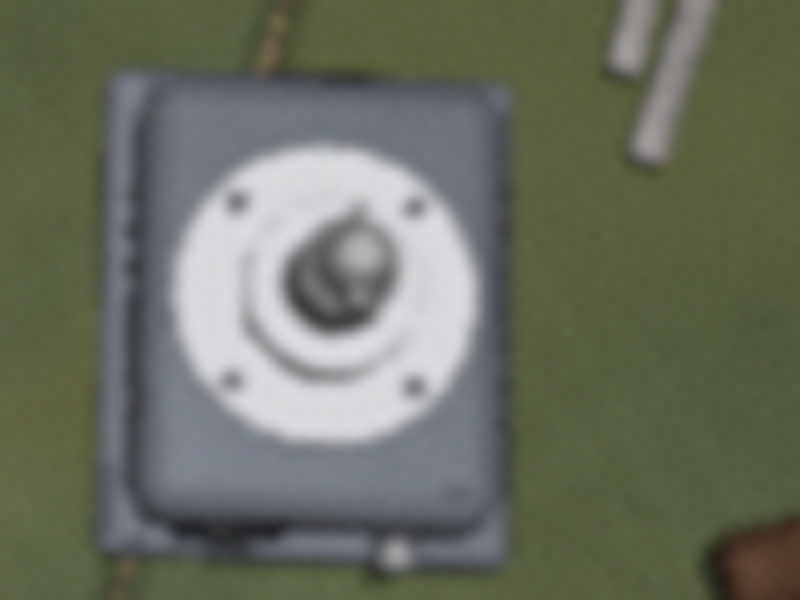

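View pics/c5.png

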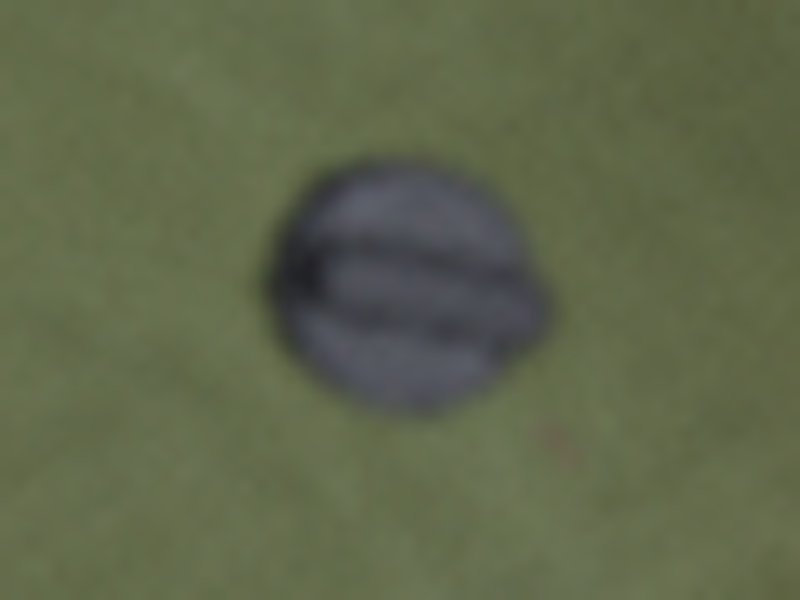

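Grooved drum: the side crop shows grooves at side (306,286), which is top (227,266). The smooth one, at side (231,277) and top (209,203), is the plain drum. Blue and green are decoys. The cap is at top (345,296). Now I'll measure.

```bash
cat > h.py <<'E'
import numpy as np, cv2
from rig import status, optics
from scipy.spatial.transform import Rotation as Ro
def cam(n):
    m=optics.camera_model(n); return [np.array(m[k],float) for k in("mtx","dist_coeffs","R","t")]
def proj(n,P):
    K,d,R,t=cam(n); return cv2.projectPoints(np.atleast_2d(P).astype(float),cv2.Rodrigues(R)[0],t,K,d)[0].reshape(-1,2)
def ray(n,uv):
    K,d,R,t=cam(n); p=cv2.undistortPoints(np.array([[uv]],float),K,d).ravel()
    return -R.T@t, R.T@np.array([p[0],p[1],1])
def onz(n,uv,z):
    o,v=ray(n,uv); return o+v*(z-o[2])/v[2]
def tri(a,b):
    (o1,v1),(o2,v2)=ray("side",a),ray("top",b)
    A=np.array([v1,-v2]).T; s=np.linalg.lstsq(A,o2-o1,rcond=None)[0]
    p,q=o1+v1*s[0],o2+v2*s[1]; return (p+q)/2,np.linalg.norm(p-q)
def ring(c,r,z,n=72):
    a=np.linspace(0,2*np.pi,n,endpoint=False); return np.c_[c[0]+r*np.cos(a),c[1]+r*np.sin(a),np.full(n,z)]
def crop(im,cx,cy,w,name,pts=(),sc=None):
    h=int(w*.75);x=int(cx-w/2);y=int(cy-h/2);s=800/w
    M=np.array([[s,0,-x*s],[0,s,-y*s]]); o=cv2.warpAffine(im,M,(800,600),flags=cv2.INTER_CUBIC)
    for P,col in pts:
        for p in P: cv2.circle(o,(int((p[0]-x)*s),int((p[1]-y)*s)),2,col,-1)
    cv2.imwrite(name,o)
E
python3 - <<'E'
from h import *
s=cv2.imread("pics/side0.png");t=cv2.imread("pics/top0.png")
def blob(im,x,y,r,lo,hi):
    h=cv2.cvtColor(im,cv2.COLOR_BGR2HSV); m=cv2.inRange(h,lo,hi); w=np.zeros_like(m); cv2.circle(w,(x,y),r,255,-1); m&=w
    c,_=cv2.findContours(m,cv2.RETR_EXTERNAL,cv2.CHAIN_APPROX_NONE); c=max(c,key=cv2.contourArea)
    return c
h=cv2.cvtColor(t,cv2.COLOR_BGR2HSV)
print(h[266,217:238].tolist())
c=blob(t,227,266,18,(3,90,60),(15,255,255)); (u,v),ax,an=cv2.fitEllipse(c); print("drum top",u,v,ax,onz("top",(u,v),45))
c=blob(t,209,203,18,(3,90,60),(15,255,255)); (u,v),ax,an=cv2.fitEllipse(c); print("plain",u,v,ax,onz("top",(u,v),45))
hs=cv2.cvtColor(s,cv2.COLOR_BGR2HSV)
c=blob(s,306,286,18,(3,90,110),(15,255,255)); print(cv2.boundingRect(c),cv2.fitEllipse(c))
# initial pose guesses to overlay
g=cv2.cvtColor(t,cv2.COLOR_BGR2GRAY)
m=((g>185)*255).astype(np.uint8); w=np.zeros_like(m); cv2.circle(w,(341,212),24,255,-1); m&=w
c=max(cv2.findContours(m,0,1)[0],key=cv2.contourArea); e=cv2.fitEllipse(c); print("disc",e,onz("top",e[0],62))
for z in (0,28,60): print("cap",z,onz("top",(345.5,296),z))
E
```

```text
[[12, 143, 137], [12, 144, 124], [12, 147, 90], [14, 159, 53], [27, 94, 54], [33, 82, 81], [37, 84, 97], [35, 85, 99], [36, 86, 98], [37, 82, 99], [38, 86, 101], [36, 81, 104], [38, 78, 104], [38, 80, 102], [30, 74, 103], [18, 109, 122], [13, 139, 138], [12, 142, 142], [12, 143, 127], [12, 146, 98], [13, 135, 68]]
drum top 226.11497497558594 265.62103271484375 (19.631975173950195, 21.272869110107422) [478.01020296  42.1327822   45.        ]
plain 208.740966796875 201.2715301513672 (19.460905075073242, 20.13506317138672) [635.65806164  91.87976252  45.        ]
(294, 272, 24, 12) ((305.8006286621094, 277.3773498535156), (11.081925392150879, 22.954227447509766), 90.59149932861328)
disc ((340.12628173828125, 211.48196411132812), (34.35233688354492, 35.255836486816406), 122.29859924316406) [ 614.22881848 -231.9179909    62.        ]
cap 0 [ 410.25232605 -254.04677007    0.        ]
cap 28 [ 411.35642242 -249.79243652   28.        ]
cap 60 [ 412.61824683 -244.93034103   60.        ]
```

```bash
cat >> h.py <<'E'
def samp(g,P): return cv2.remap(g,P[:,0].astype(np.float32).reshape(-1,1),P[:,1].astype(np.float32).reshape(-1,1),cv2.INTER_LINEAR).ravel()
def edge(g,n,P3,d=1.2):
    P=proj(n,P3); T=np.roll(P,-1,0)-np.roll(P,1,0); T/=np.linalg.norm(T,axis=1)[:,None]; N=np.c_[T[:,1],-T[:,0]]
    return samp(g,P+d*N)-samp(g,P-d*N)
def fitcirc(g,n,c0,r,z,rng=8,sign=0):
    best=[]
    for st in (1.0,0.25):
        c=np.array(c0) if st==1 else np.array(best[1]); R=rng if st==1 else 1.25
        best=[-1,None]
        for dx in np.arange(-R,R+1e-6,st):
            for dy in np.arange(-R,R+1e-6,st):
                e=edge(g,n,ring((c[0]+dx,c[1]+dy),r,z)); sc=abs(np.mean(e)) if sign==0 else sign*np.mean(e)
                if sc>best[0]: best=[sc,(c[0]+dx,c[1]+dy)]
    return best
E
python3 - <<'E'
from h import *
I={"side":cv2.imread("pics/side0.png"),"top":cv2.imread("pics/top0.png")}
for n,im in I.items():
    sat=cv2.GaussianBlur(cv2.cvtColor(im,cv2.COLOR_BGR2LAB)[...,1],(0,0),.7).astype(np.float32) # red-green
    g=cv2.GaussianBlur(cv2.cvtColor(im,cv2.COLOR_BGR2GRAY),(0,0),.7).astype(np.float32)
    print(n,"drum r26",fitcirc(sat,n,(478,42),26,45), "gray",fitcirc(g,n,(478,42),26,45))
    print(n,"drum bore",fitcirc(sat,n,(478,42),16.5,45))
    print(n,"flange",fitcirc(g,n,(614,-232),26.5,80))
    print(n,"wide disc z60",[ (r,fitcirc(g,n,(614,-232),r,60)) for r in (46,48,50)])
    print(n,"spindle shoulder",fitcirc(g,n,(614,-232),15,110))
    print(n,"cap",fitcirc(g,n,(410,-251),23,28),fitcirc(g,n,(410,-251),23,0))
    p=proj(n,[[614,-232,139],[614,-232,110],[614,-232,80],[410,-251,28]]);print(p)
    pts=[(proj(n,ring((614,-232),26.5,80)),(0,0,255)),(proj(n,ring((614,-232),15,110)),(0,255,255)),(proj(n,[[614,-232,139],[599,-232,130],[629,-232,130]]),(0,255,0)),
      (proj(n,ring((478,42),26,45)),(255,0,0))]
    crop(im,*p[1],100,f"pics/ov_{n}.png",pts)
E
```

```text
side drum r26 [np.float32(8.837932), (np.float64(477.75), np.float64(46.0))] gray [np.float32(27.600939), (np.float64(479.0), np.float64(44.0))]
side drum bore [np.float32(4.5012207), (np.float64(478.75), np.float64(43.25))]
side flange [np.float32(57.52859), (np.float64(614.75), np.float64(-230.75))]
side wide disc z60 [(46, [np.float32(56.824856), (np.float64(616.5), np.float64(-233.75))]), (48, [np.float32(56.42189), (np.float64(616.75), np.float64(-234.0))]), (50, [np.float32(50.52524), (np.float64(617.5), np.float64(-235.25))])]Traceback (most recent call last):
  File "<stdin>", line 10, in <module>
  File "h.py", line 36, in fitcirc
    e=edge(g,n,ring((c[0]+dx,c[1]+dy),r,z)); sc=abs(np.mean(e)) if sign==0 else sign*np.mean(e)
  File "h.py", line 27, in edge
    P=proj(n,P3); T=np.roll(P,-1,0)-np.roll(P,1,0); T/=np.linalg.norm(T,axis=1)[:,None]; N=np.c_[T[:,1],-T[:,0]]
  File "h.py", line 7, in proj
    K,d,R,t=cam(n); return cv2.projectPoints(np.atleast_2d(P).astype(float),cv2.Rodrigues(R)[0],t,K,d)[0].reshape(-1,2)
            ~~~^^^
  File "h.py", line 5, in cam
    m=optics.camera_model(n); return [np.array(m[k],float) for k in("mtx","dist_coeffs","R","t")]
ValueError: time passes only in moves, steps and waits
```

`camera_model` refuses when called too often, so I'll cache it.

```bash
python3 - <<'E'
s=open("h.py").read()
s=s.replace("def cam(n):\n    m=optics","import functools\n@functools.lru_cache(None)\ndef cam(n):\n    m=optics")
open("h.py","w").write(s)
E
cat > m.py <<'E'
from h import *
I={"side":cv2.imread("pics/side0.png"),"top":cv2.imread("pics/top0.png")}
for n,im in I.items():
    sat=cv2.GaussianBlur(cv2.cvtColor(im,cv2.COLOR_BGR2LAB)[...,1],(0,0),.7).astype(np.float32) # red-green
    g=cv2.GaussianBlur(cv2.cvtColor(im,cv2.COLOR_BGR2GRAY),(0,0),.7).astype(np.float32)
    f=lambda *a:[float(np.round(x,2)) for x in (lambda b:(b[0],*b[1]))(fitcirc(*a))]
    print(n,"drum r26",f(sat,n,(478,42),26,45), "gray",f(g,n,(478,42),26,45))
    print(n,"drum bore",f(sat,n,(478,42),16.5,45))
    print(n,"flange",f(g,n,(614,-232),26.5,80))
    print(n,"wide disc z60",[ (r,f(g,n,(614,-232),r,60)) for r in (46,48,50)])
    print(n,"spindle shoulder",f(g,n,(614,-232),15,110))
    print(n,"cap",f(g,n,(410,-251),23,28),f(g,n,(410,-251),23,0))
    p=proj(n,[[614,-232,139],[614,-232,110],[614,-232,80],[410,-251,28]])
    pts=[(proj(n,ring((614,-232),26.5,80)),(0,0,255)),(proj(n,ring((614,-232),15,110)),(0,255,255)),(proj(n,[[614,-232,139],[599,-232,130],[629,-232,130]]),(0,255,0)),
      (proj(n,ring((478,42),26,45)),(255,0,0))]
    crop(im,*p[1],100,f"pics/ov_{n}.png",pts)
    q=proj(n,[[410,-251,28]])[0]
    crop(im,*q,60,f"pics/ovc_{n}.png",[(proj(n,ring((410,-251),23,28)),(0,0,255)),(proj(n,ring((410,-251),23,0)),(0,255,255))])
E
python3 m.py
```

```text
side drum r26 [8.84000015258789, 477.75, 46.0] gray [27.600000381469727, 479.0, 44.0]
side drum bore [4.5, 478.75, 43.25]
side flange [57.529998779296875, 614.75, -230.75]
side wide disc z60 [(46, [56.81999969482422, 616.5, -233.75]), (48, [56.41999816894531, 616.75, -234.0]), (50, [50.529998779296875, 617.5, -235.25])]
side spindle shoulder [37.209999084472656, 616.5, -232.25]
side cap [7.380000114440918, 419.25, -260.25] [37.150001525878906, 413.0, -255.25]
top drum r26 [16.010000228881836, 478.25, 42.5] gray [17.110000610351562, 475.5, 34.75]
top drum bore [13.619999885559082, 478.25, 42.5]
top flange [27.260000228881836, 610.25, -229.25]
top wide disc z60 [(46, [66.31999969482422, 615.0, -232.5]), (48, [56.58000183105469, 615.0, -232.25]), (50, [38.470001220703125, 611.0, -230.75])]
top spindle shoulder [67.3499984741211, 610.25, -228.25]
top cap [17.940000534057617, 412.0, -245.5] [16.639999389648438, 411.25, -248.75]
```

View pics/ov_side.png

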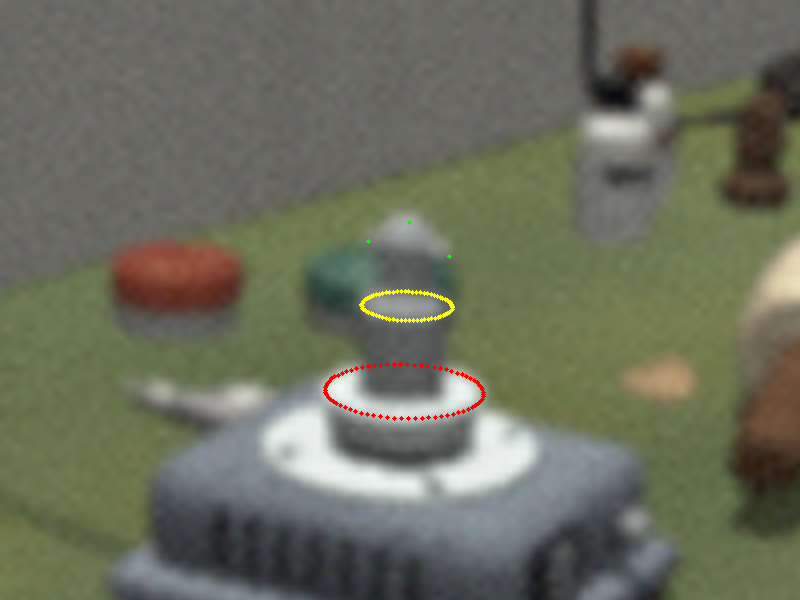

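View pics/ov_top.png

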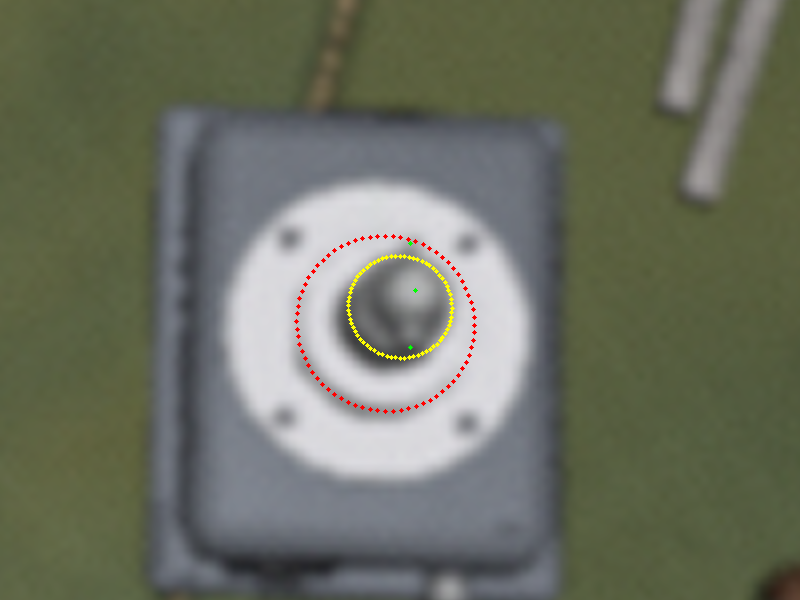

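View pics/ovc_side.png

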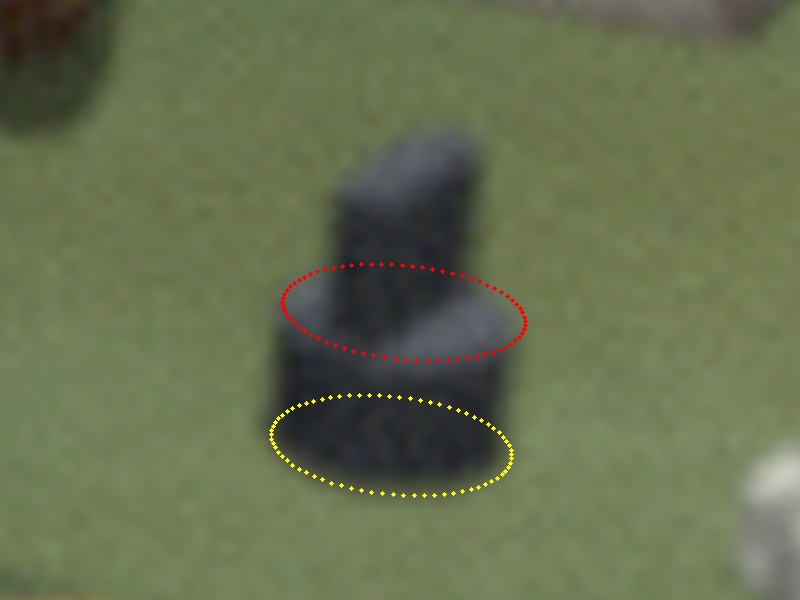

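View pics/ovc_top.png

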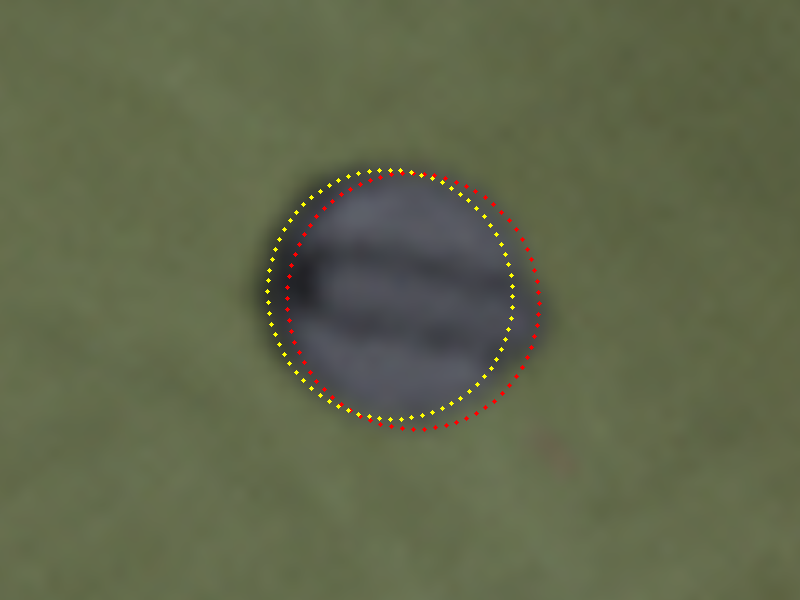

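```bash
cat >> h.py <<'E'
def st():
    s=status.sense(); return s,Ro.from_rotvec(s["tool_rot"]).as_matrix()
def plan(x,y,z,yaw=None):
    s,R=st(); d=R.T@(np.array([x,y,z])-s["position"])/30
    yw=np.degrees(np.arctan2(R[1,1],R[0,1])); out=[d.round(3).tolist(),"jawyaw %.1f"%yw]
    if yaw is not None:
        # tool x is down: + turn about tool x = clockwise from above
        dd=(yaw-yw+90)%180-90; out.append("roll %.2f or %.2f"%(-dd/6,-(dd-np.sign(dd)*180)/6))
    print("t %.2f"%s["t"],*out,"dist %.0f"%np.linalg.norm(d*30), "tooldown",R[:,0].round(3),"j6 %.2f"%s["joint_positions"][5],"gap %.1f"%s["finger_gap"],"F",s["ft_force"].round(1))
E
python3 - <<'E'
from h import *
plan(478.4,43,130,20)
print(onz("top",(264,247),45),onz("top",(187,281),45))
E
```

```text
t 0.10 [3.379, -14.081, -15.643] jawyaw -72.6 roll 14.57 or -15.43 dist 639 tooldown [-0.     0.001 -1.   ] j6 1.43 gap 85.2 F [ 0.1  0.4 -0. ]
[525.19644345 -48.5909352   45.        ] [438.94071408 135.3046277   45.        ]
```

```bash
python3 -m creep '{"jaw":[-1,-1,-1,-1,-1,-1,-1,-1,-1,-1,-1,-1],"xyz":[[1,-14.08,-15.64],[1,-14.08,-15.64],[1,-14.08,-15.64],[1,-14.08,-15.64],[1,-14.08,-15.64],[1,-14.08,-15.64],[1,-14.08,-15.64],[1,-14.08,-15.64],[1,-14.08,-15.64],[1,-14.08,-15.64],[1,-14.08,-15.64],[1,-14.08,-15.64]],"roll":[-15.43,-15.43,-15.43,-15.43,-15.43,-15.43,-15.43,-15.43,-15.43,-15.43,-15.43,-15.43]}' 40; python3 -c "
from h import *
plan(478.4,43,100,20)"
```

```text
t: 1.1
position: [411.5, -68.8, 207.5]
tool_rot: [1.032, 1.313, -1.031]
ft_force: [0.8, -0.7, -0.1]
finger_gap: 85.5
t 1.10 [3.589, 3.047, -3.091] jawyaw 13.7 roll -1.05 or 28.95 dist 169 tooldown [ 0.     0.001 -1.   ] j6 0.99 gap 85.5 F [ 0.8 -0.7 -0.1]
```

```bash
python3 -m creep '{"jaw":[-1,-1,-1,-1,-1,-1,-1],"xyz":[[2,3.05,-3.09],[3.59,3.05,-3.09],[3.59,3.05,-3.09],[3.59,3.05,-3.09],[3.59,3.05,-3.09],[3.59,3.05,-3.09],[3.59,3.05,-3.09]],"roll":[-1.05,-1.05,-1.05,-1.05,-1.05,-1.05,-1.05]}' 40; python3 -c "
from h import *
plan(478.4,43,12,20)
for n in ('side','top'):
    im=optics.camera(n); cv2.imwrite(f'pics/{n}1.png',im); q=proj(n,[[478,43,45]])[0]; crop(im,*q,140,f'pics/d1_{n}.png',[(proj(n,ring((478.4,43),26,45)),(0,0,255))])
"
```

```text
t: 1.68
position: [478.0, 42.8, 100.0]
tool_rot: [0.948, 1.356, -0.948]
ft_force: [-0.8, -0.4, 0.1]
finger_gap: 85.4
t 1.68 [2.934, 0.016, 0.002] jawyaw 20.0 roll 0.01 or -29.99 dist 88 tooldown [-0.001  0.001 -1.   ] j6 1.16 gap 85.4 F [-0.8 -0.4  0.1]
```

View pics/d1_side.png

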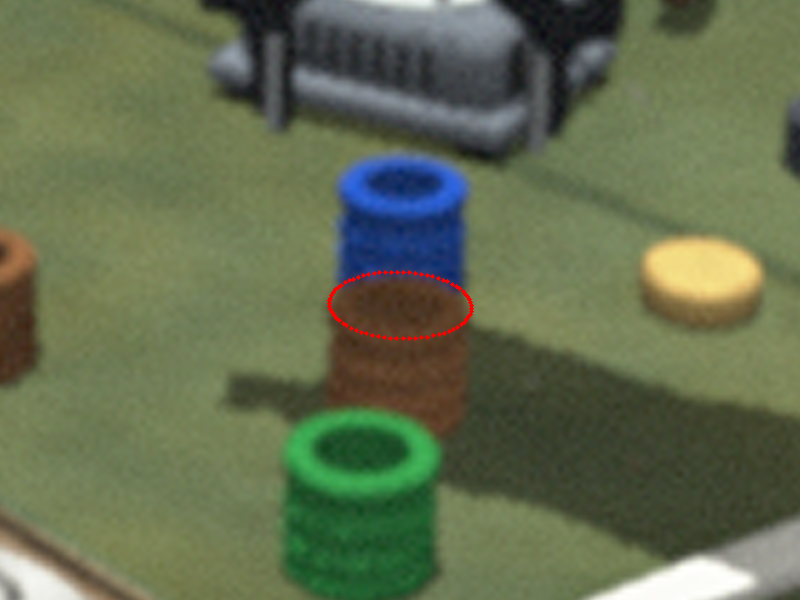

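View pics/d1_top.png

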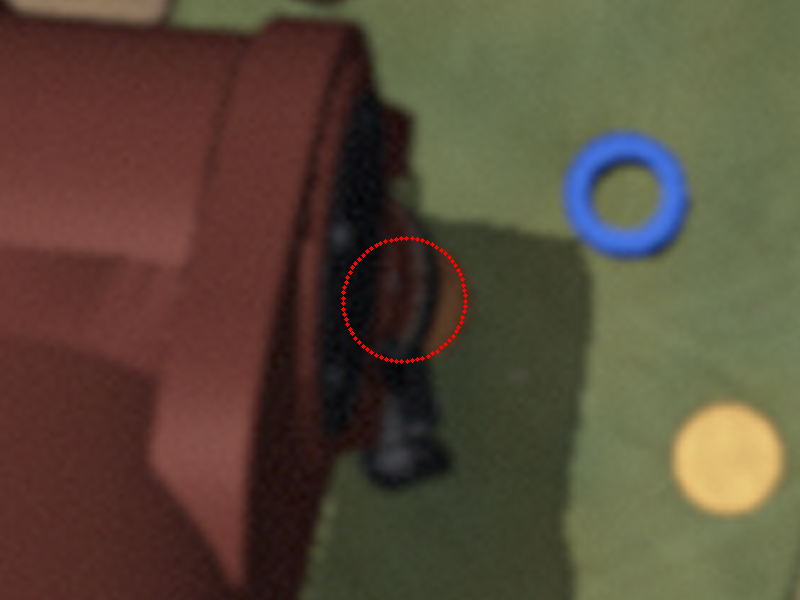

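```bash
python3 -m creep '{"jaw":[-1,-1,-1,-1,-1,-0.4,0,1,1,1,1,1],"xyz":[[1.2,0.016,0],[2.4,0.016,0],[3.12,0.016,0],[3.12,0.016,0],[3.12,0.016,0],[3.12,0.016,0],[3.12,0.016,0],[3.12,0.016,0],[3.12,0.016,0],[3.12,0.016,0],[3.12,0.016,0],[3.12,0.016,0]],"roll":[0,0,0,0,0,0,0,0,0,0,0,0]}' 40; python3 -c "
from h import *
plan(478.4,43,12,20)"
```

```text
t: 2.78
position: [480.8, 42.0, 9.3]
tool_rot: [0.951, 1.35, -0.947]
ft_force: [-1.1, -1.0, 12.2]
finger_gap: 51.5
t 2.78 [-0.09, -0.064, -0.058] jawyaw 19.9 roll -0.01 or 29.99 dist 4 tooldown [ 0.004 -0.    -1.   ] j6 1.16 gap 51.5 F [-1.1 -1.  12.2]
```

```bash
python3 -m creep '{"jaw":[1,1,1,1,1,1,1,1],"xyz":[[-0.5,0,0],[-1.5,0,0],[-3,0,0],[-4.5,0,0],[-6,0,0],[-6.2,0,0],[-6.2,0,0],[-6.2,0,0]],"roll":[0,0,0,0,0,0,0,0]}' 50; python3 -c "
from h import *
plan(615.5,-232,190,20)
im=optics.camera('side'); cv2.imwrite('pics/s2.png',im); s,_=st(); p=s['position'];q=proj('side',[p])[0]; print(q); crop(im,*q,160,'pics/d2.png',[(proj('side',[p]),(0,0,255))])"
```

```text
t: 3.45
position: [480.7, 42.0, 196.6]
tool_rot: [0.952, 1.347, -0.945]
ft_force: [-0.1, -0.7, -2.2]
finger_gap: 51.0
t 3.45 [0.257, 1.108, 10.119] jawyaw 19.9 roll -0.01 or 29.99 dist 305 tooldown [ 0.008 -0.    -1.   ] j6 1.16 gap 51.0 F [-0.1 -0.7 -2.2]
[307.85593664 208.38960322]
```

View pics/d2.png

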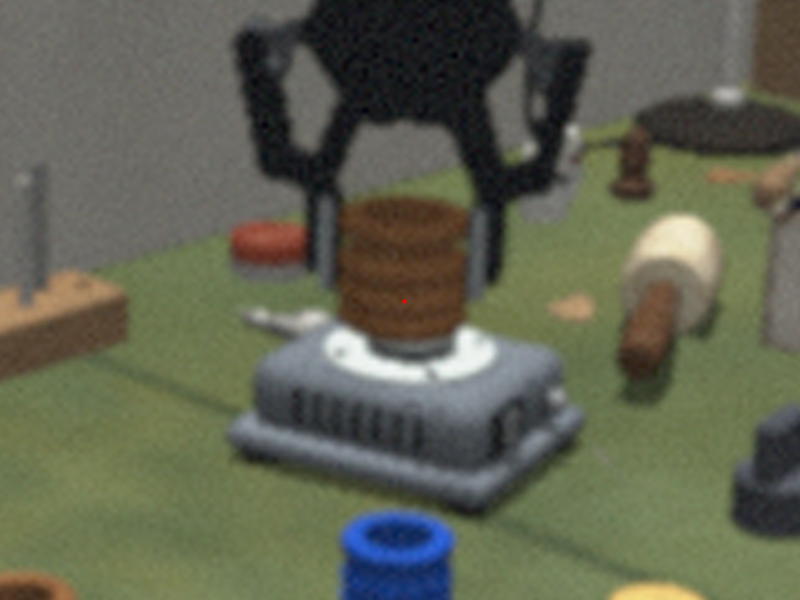

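The held drum (grooved, side crop centre (403,265)) hangs upright and is centred on the TCP column. I'm moving it over the spindle.

```bash
python3 -m creep '{"jaw":[1,1,1,1,1,1,1,1,1,1,1,1],"xyz":[[0,0.1,1],[0,0.25,2.2],[0,0.4,3.5],[0,0.5,4.8],[0,0.65,6],[0,0.8,7.2],[0,0.9,8.4],[0,1.05,9.4],[0,1.11,10.1],[0,1.11,10.12],[0,1.11,10.12],[0,1.11,10.12]],"roll":[0,0,0,0,0,0,0,0,0,0,0,0]}' 50; python3 -c "
from h import *
plan(615.5,-232,190,20)
s,_=st(); p=s['position']
for n in('side','top'):
  im=optics.camera(n); cv2.imwrite(f'pics/{n}3.png',im); q=proj(n,[p-[0,0,30]])[0]; print(q); 
  crop(im,*q,120,f'pics/d3_{n}.png',[(proj(n,[p,p*[1,1,0]+[0,0,139]]),(0,0,255)),(proj(n,ring(p,26,p[2]-9)),(0,255,255)),(proj(n,ring(p,26,p[2]+36)),(0,255,0))])"
```

```text
t: 4.5
position: [613.5, -231.0, 194.2]
tool_rot: [0.951, 1.353, -0.947]
ft_force: [0.5, 0.7, -0.1]
finger_gap: 50.8
t 4.50 [0.141, 0.051, 0.053] jawyaw 19.9 roll -0.01 or 29.99 dist 5 tooldown [ 0.002  0.002 -1.   ] j6 0.75 gap 50.8 F [ 0.5  0.7 -0.1]
[310.51461007 180.70421962]
[346.22801797 204.59734347]
```

View pics/d3_side.png

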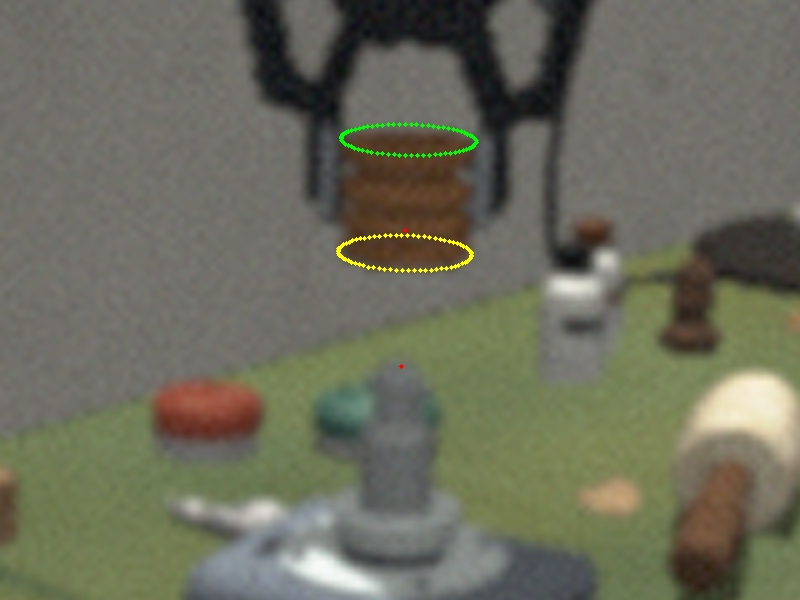

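View pics/d3_top.png

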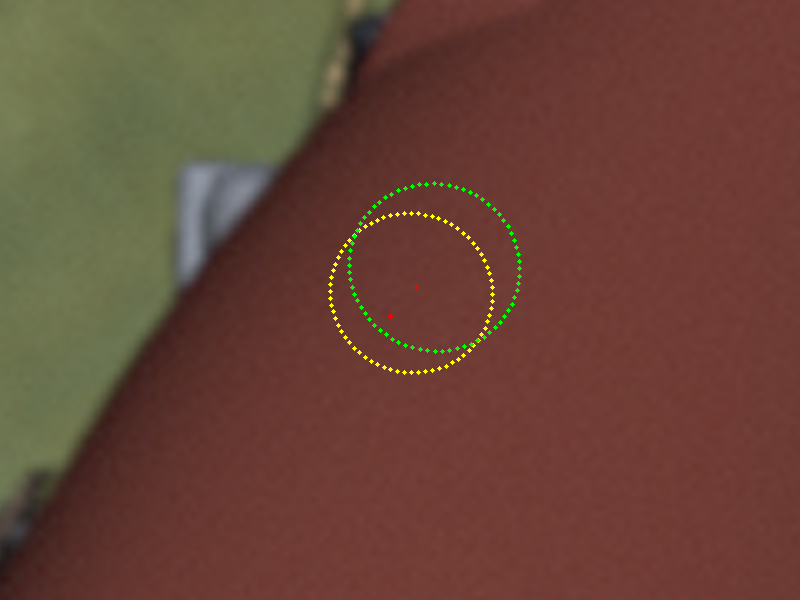

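Side crop: the spindle tip is at (400,362), under the drum centre at (407,200), matching the expected axis line. The top view is blocked by the arm. I'm making a small depth correction, then lowering in steps.

```bash
python3 -c "
from h import *
plan(614.8,-233.1,145,20)"
```

```text
t 4.60 [1.676, -0.005, 0.087] jawyaw 20.0 roll 0.00 or -30.00 dist 50 tooldown [ 0.003  0.001 -1.   ] j6 0.75 gap 51.5 F [-0.7  0.2 -0.7]
```

```bash
python3 -m creep '{"jaw":[1,1,1,1,1,1],"xyz":[[0.4,0,0.09],[0.9,0,0.09],[1.4,0,0.09],[1.55,0,0.09],[1.55,0,0.09],[1.55,0,0.09]],"roll":[0,0,0,0,0,0]}' 50; python3 -c "
from h import *
plan(614.8,-233.1,130,20)
s,_=st(); p=s['position']
for n in('side',):
  im=optics.camera(n); cv2.imwrite(f'pics/{n}4.png',im); q=proj(n,[p])[0]; print(q); 
  crop(im,*q,80,f'pics/d4_{n}.png',[(proj(n,[p,p*[1,1,0]+[0,0,80],p*[1,1,0]+[0,0,60]]),(0,0,255)),(proj(n,ring(p,26,p[2]-8)),(0,255,255)),(proj(n,ring(p,26,p[2]+37)),(0,255,0))])"
```

```text
t: 5.1
position: [615.0, -232.6, 149.4]
tool_rot: [0.95, 1.352, -0.945]
ft_force: [-0.6, 0.4, -1.6]
finger_gap: 51.4
t 5.10 [0.645, -0.013, 0.012] jawyaw 20.0 roll 0.01 or -29.99 dist 19 tooldown [ 0.004  0.001 -1.   ] j6 0.75 gap 51.4 F [-0.6  0.4 -1.6]
[310.12757479 185.92319476]
```

View pics/d4_side.png

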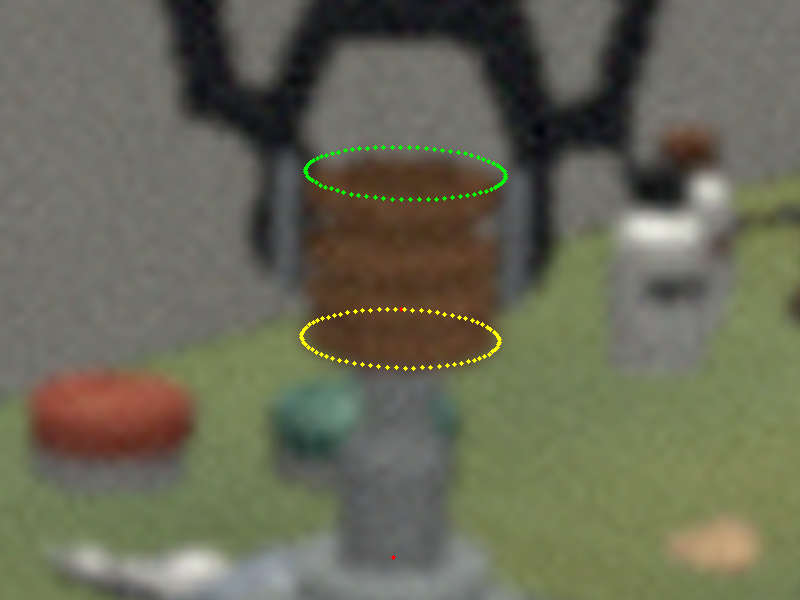

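```bash
python3 -m creep '{"jaw":[1,1,1,1,1,1],"xyz":[[0.2,0,0],[0.4,0,0],[0.6,0,0],[0.8,0,0],[0.9,0,0],[0.9,0,0]],"roll":[0,0,0,0,0,0]}' 50; python3 -c "
from h import *
plan(614.8,-233.1,130,20)"
```

```text
t: 5.65
position: [614.9, -232.7, 121.6]
tool_rot: [0.95, 1.353, -0.946]
ft_force: [-0.3, 0.7, -1.5]
finger_gap: 51.6
t 5.65 [-0.28, -0.008, 0.012] jawyaw 20.0 roll 0.00 or -30.00 dist 8 tooldown [ 0.003  0.001 -1.   ] j6 0.75 gap 51.6 F [-0.3  0.7 -1.5]
```

```bash
python3 -m creep '{"jaw":[1,1,1,1,1,1],"xyz":[[0.2,0,0],[0.4,0,0],[0.6,0,0],[0.8,0,0],[0.95,0,0],[0.95,0,0]],"roll":[0,0,0,0,0,0]}' 50; python3 -c "
from h import *
plan(614.8,-233.1,88,20)"
```

```text
t: 6.15
position: [615.4, -233.2, 92.2]
tool_rot: [0.95, 1.352, -0.946]
ft_force: [3.8, -5.0, -3.9]
finger_gap: 51.3
t 6.15 [0.14, -0.018, -0.011] jawyaw 20.0 roll 0.00 or -30.00 dist 4 tooldown [ 0.004  0.    -1.   ] j6 0.75 gap 51.3 F [ 3.8 -5.  -3.9]
```

```bash
python3 -m creep '{"jaw":[1,1,1,1],"xyz":[[0.1,0,0.02],[0.16,0,0.03],[0.16,0,0.03],[0.16,0,0.03]],"roll":[0,0,0,0]}' 50; python3 -c "
from h import *
plan(614.8,-233.1,88,20)
s,_=st(); p=s['position']
for n in('side',):
  im=optics.camera(n); cv2.imwrite(f'pics/{n}5.png',im); q=proj(n,[p])[0]; print(q); 
  crop(im,*q,80,f'pics/d5_{n}.png',[])"
```

```text
t: 6.48
position: [615.7, -233.7, 87.6]
tool_rot: [0.95, 1.352, -0.945]
ft_force: [-0.1, 1.2, 5.9]
finger_gap: 51.2
t 6.48 [-0.014, -0.021, -0.028] jawyaw 20.0 roll 0.00 or -30.00 dist 1 tooldown [ 0.004  0.001 -1.   ] j6 0.75 gap 51.2 F [-0.1  1.2  5.9]
[309.37596135 207.93033992]
```

View pics/d5_side.png

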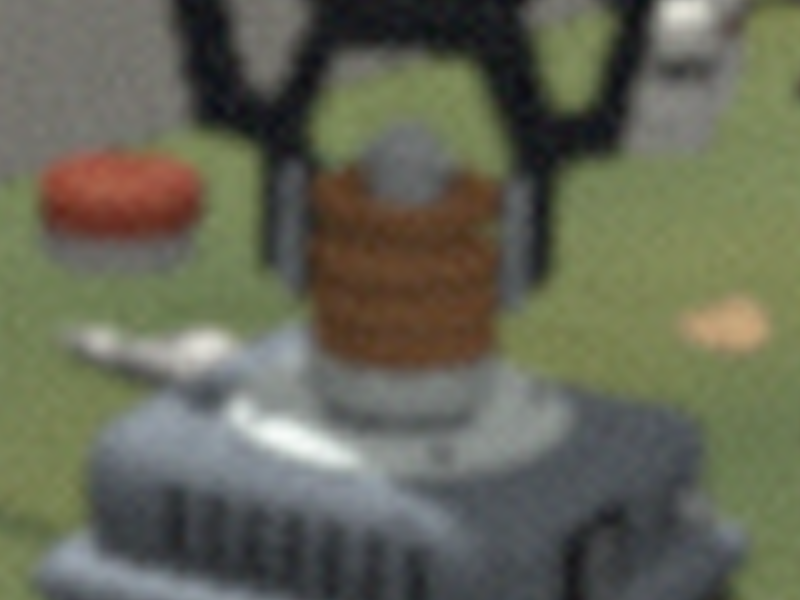

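Drum seated: its underside meets the flange at crop (405,365), with the spindle tip showing above it at (405,150). Releasing and lifting off.

```bash
python3 -m creep '{"jaw":[-0.2,-1,-1,-1,-1,-1,-1,-1,-1,-1,-1,-1],"xyz":[[-0.1,0,0],[-0.1,0,0],[-0.1,0,0],[-0.1,0,0],[-0.1,0,0],[-0.5,0,0],[-1.5,0,0],[-2.5,0,0],[-3.7,0,0],[-4.7,0,0],[-4.7,0,0],[-4.7,0,0]],"roll":[0,0,0,0,0,0,0,0,0,0,0,0]}' 50; python3 -c "
from h import *
plan(412,-250,140,170)
s,_=st(); p=s['position']
for n in('side',):
  im=optics.camera(n); cv2.imwrite(f'pics/{n}6.png',im); q=proj(n,[[615,-232,110]])[0]; print(q); 
  crop(im,*q,80,f'pics/d6_{n}.png',[])"
```

```text
t: 7.53
position: [616.1, -234.3, 230.5]
tool_rot: [0.95, 1.348, -0.945]
ft_force: [-0.5, -0.1, -0.6]
finger_gap: 85.8
t 7.53 [2.972, -6.589, -1.846] jawyaw 20.0 roll 5.00 or -25.00 dist 224 tooldown [ 0.007 -0.001 -1.   ] j6 0.75 gap 85.8 F [-0.5 -0.1 -0.6]
[309.56063559 200.19464438]
```

View pics/d6_side.png

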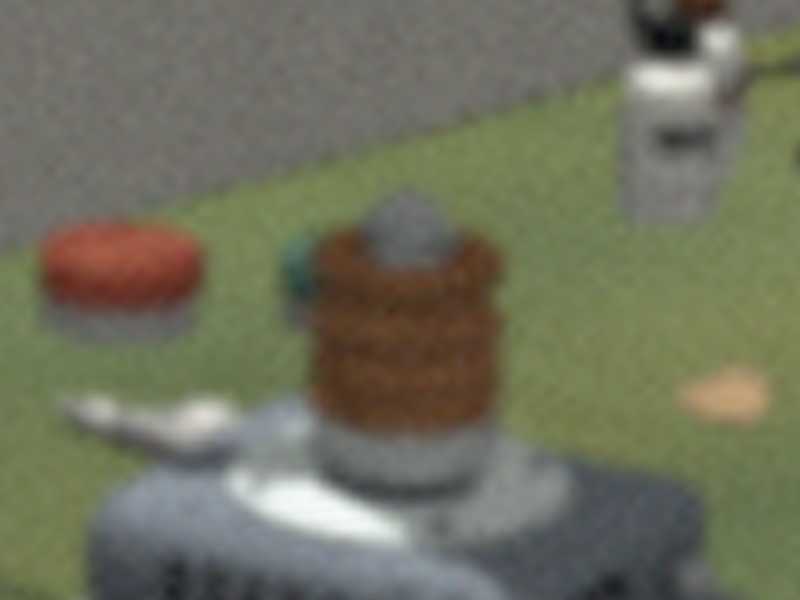

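The drum stays upright on the flange. Now I'll refine the cap pose and the machine yaw from the first pictures.

```bash
cat > m2.py <<'E'
from h import *
from scipy.optimize import minimize
I={"side":cv2.imread("pics/side0.png"),"top":cv2.imread("pics/top0.png")}
G={n:cv2.GaussianBlur(cv2.cvtColor(im,cv2.COLOR_BGR2GRAY),(0,0),.8).astype(np.float32) for n,im in I.items()}
# cap silhouette vs background: dark mask; model hull IoU
def mask(n):
    q=proj(n,[[412,-250,25]])[0]; h=cv2.cvtColor(I[n],cv2.COLOR_BGR2HSV)
    lab=cv2.cvtColor(I[n],cv2.COLOR_BGR2LAB).astype(int)
    m=((lab[...,2]<134)*255).astype(np.uint8); m=cv2.resize(m,None,fx=1,fy=1); w=np.zeros_like(m); cv2.circle(w,(int(q[0]),int(q[1])),20,255,-1); m&=w
    c=max(cv2.findContours(m,0,1)[0],key=cv2.contourArea); o=np.zeros_like(m); cv2.drawContours(o,[c],-1,255,-1); return o
M={n:mask(n) for n in I}
def wing(x,y,a):
    u=np.array([np.cos(a),np.sin(a)]);v=np.array([-u[1],u[0]])
    return np.array([[*(np.array([x,y])+sx*21*u+sy*7*v),z] for z in(28,60) for sx,sy in((1,1),(1,-1),(-1,-1),(-1,1))])
def render(n,x,y,a,S=8):
    o=np.zeros((420*S//1,560*S),np.uint8) if False else None
    q=proj(n,[[412,-250,25]])[0].astype(int); x0,y0=q-24
    o=np.zeros((48*S,48*S),np.uint8)
    for P in (np.r_[ring((x,y),23,0),ring((x,y),23,28)],wing(x,y,a)):
        p=(proj(n,P)-[x0,y0]+.5)*S-.5; cv2.fillConvexPoly(o,cv2.convexHull(p.astype(np.float32)).astype(np.int32),255)
    o=cv2.GaussianBlur(cv2.resize(o,(48,48),interpolation=cv2.INTER_AREA),(0,0),.6).astype(float)/255
    return o, M[n][y0:y0+48,x0:x0+48].astype(float)/255
def cost(p,ns):
    return sum(((lambda r:((r[0]-cv2.GaussianBlur(r[1],(0,0),.6))**2).sum())(render(n,p[0],p[1],p[2]))) for n in ns)
for ns in (["top"],["side"],["top","side"]):
    for a0 in (80,):
        r=minimize(cost,[412,-250,np.radians(a0)],args=(ns,),method="Nelder-Mead",options=dict(initial_simplex=[[412,-250,np.radians(a0)],[415,-250,np.radians(a0)],[412,-246,np.radians(a0)],[412,-250,np.radians(a0+12)]]))
        print(ns,r.x[:2].round(2),np.degrees(r.x[2]).round(1),round(r.fun,2))
p=r.x
for n in I:
    q=proj(n,[[412,-250,25]])[0]
    W=wing(*p); L=np.concatenate([np.linspace(W[i],W[j],30) for i,j in((4,5),(5,6),(6,7),(7,4))])
    crop(I[n],*q,60,f"pics/cap_{n}.png",[(proj(n,ring(p[:2],23,0)),(0,0,255)),(proj(n,ring(p[:2],23,28)),(0,255,255)),(proj(n,L),(255,255,0))])
# machine yaw: edges of base in top via overlay
for yaw in (0,-1,-2):
  pass
c,s=np.cos(np.radians(-1)),np.sin(np.radians(-1))
B=[]
for z in (0,10,60):
  C=np.array([[78,65],[78,-65],[-78,-65],[-78,65]])@np.array([[c,s],[-s,c]])+[615,-232.5]
  C=np.c_[C,np.full(4,z)]
  B.append((proj("top",np.concatenate([np.linspace(C[i],C[(i+1)%4],60) for i in range(4)])),[(0,0,255),(0,255,255),(255,255,0)][len(B)]))
crop(I["top"],*proj("top",[[615,-232,30]])[0],100,"pics/mach.png",B)
E
python3 m2.py
```

```text
['top'] [ 410.96 -249.68] 89.0 9.73
['side'] [ 411.81 -252.25] 94.1 22.2
['top', 'side'] [ 410.74 -250.23] 94.1 33.75
```

View pics/cap_side.png

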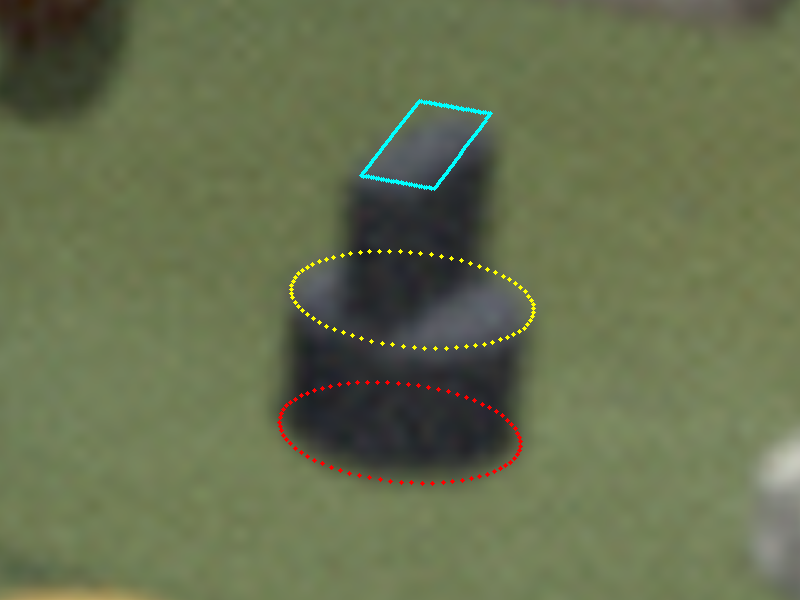

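View pics/cap_top.png

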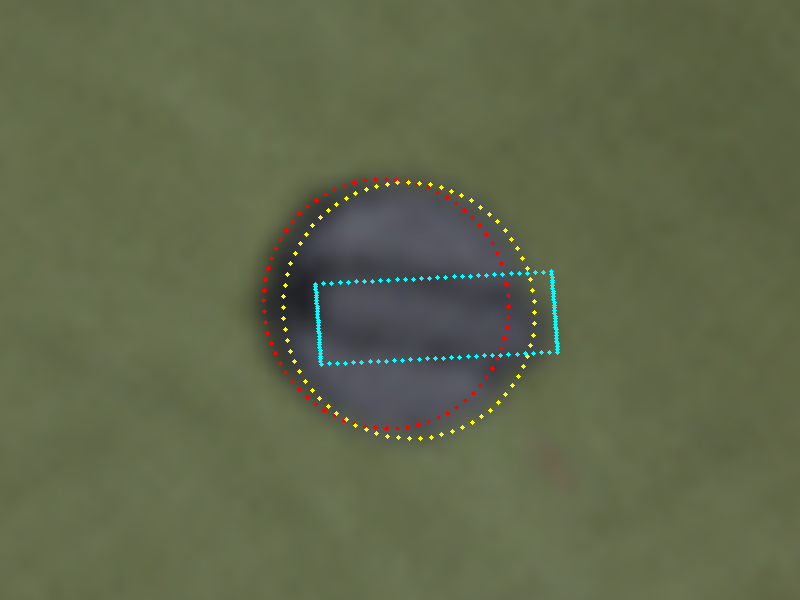

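View pics/mach.png

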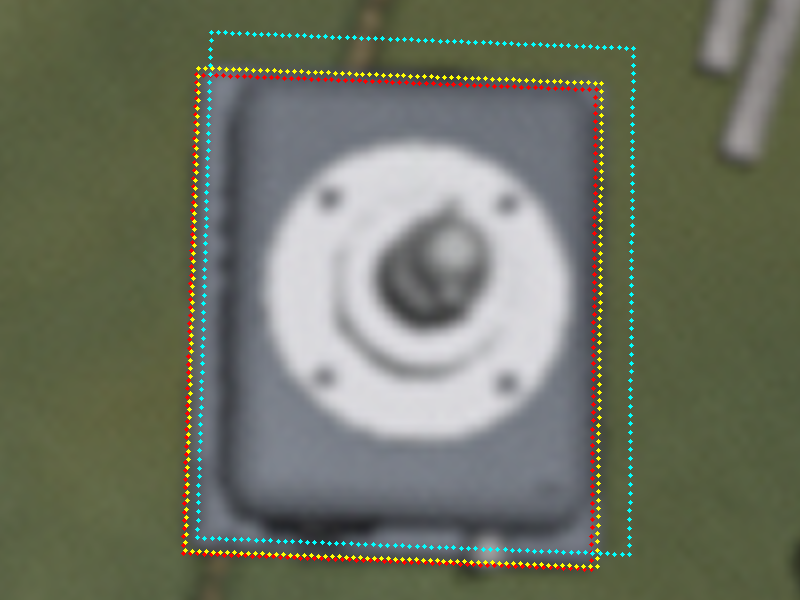

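```bash
cat > m3.py <<'E'
from h import *
I={"side":cv2.imread("pics/side0.png"),"top":cv2.imread("pics/top0.png")}
def wing(x,y,a):
    u=np.array([np.cos(a),np.sin(a)]);v=np.array([-u[1],u[0]])
    return np.array([[*(np.array([x,y])+sx*21*u+sy*7*v),z] for z in(28,60) for sx,sy in((1,1),(1,-1),(-1,-1),(-1,1))])
rows=[]
for yaw in (72,80,88):
  row=[]
  for n in I:
    p=(412,-250.5,np.radians(yaw)); q=proj(n,[[412,-250,25]])[0]
    W=wing(*p); L=np.concatenate([np.linspace(W[i],W[j],30) for i,j in((4,5),(5,6),(6,7),(7,4),(0,4),(1,5),(2,6),(3,7))])
    crop(I[n],*q,50,"/tmp/a.png",[(proj(n,ring(p[:2],23,0)),(0,0,255)),(proj(n,ring(p[:2],23,28)),(0,255,255)),(proj(n,L),(255,255,0))])
    row.append(cv2.resize(cv2.convertScaleAbs(cv2.imread("/tmp/a.png"),alpha=1.8),(390,292))[40:240])
  rows.append(np.hstack(row))
cv2.imwrite("pics/yaws.png",np.vstack(rows))
E
python3 m3.py
```

```text
(no output)
```

View pics/yaws.png

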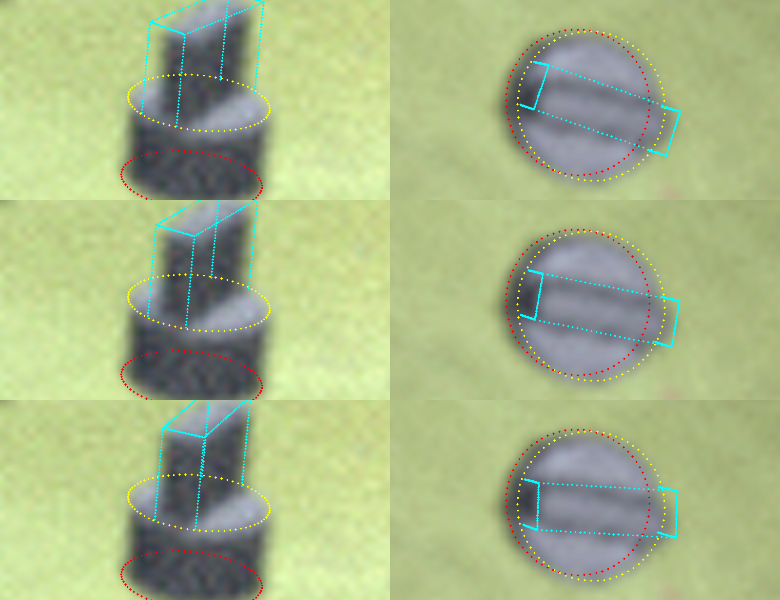

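Top view: the wing runs at a yaw of about 82°, with the cap centre at about (411.5,-250.3). The machine yaw is about -1°. Moving over the cap.

```bash
python3 -c "
from h import *
plan(411.5,-250.3,130,172)"; python3 -m creep '{"jaw":[-1,-0.3,-0.3,-0.3,-0.3,-0.3,-0.3,-0.3,-0.3,-0.3,-0.3],"xyz":[[0,-1,-0.25],[0,-2.2,-0.5],[0.6,-3.4,-0.8],[1.2,-4.6,-1.2],[2,-5.6,-1.6],[3,-6.4,-1.82],[3.3,-6.6,-1.86],[3.3,-6.6,-1.86],[3.3,-6.6,-1.86],[3.3,-6.6,-1.86],[3.3,-6.6,-1.86]],"roll":[1,2,3,4,4.67,4.67,4.67,4.67,4.67,4.67,4.67]}' 80; python3 -c "
from h import *
plan(411.5,-250.3,29,172)
s,_=st(); p=s['position']
for n in('side','top'):
  im=optics.camera(n); cv2.imwrite(f'pics/{n}7.png',im); q=proj(n,[[412,-250,50]])[0]
  crop(im,*q,110,f'pics/d7_{n}.png',[(proj(n,[p]),(0,0,255)),(proj(n,np.linspace(p*[1,1,0]+[0,0,28],p*[1,1,0]+[0,0,100],20)),(0,255,255))])"
```

```text
t 7.58 [3.262, -6.58, -1.812] jawyaw 20.0 roll 4.67 or -25.33 dist 227 tooldown [ 0.004  0.    -1.   ] j6 0.75 gap 85.4 F [ 0.5 -0.2 -0.3]
t: 8.5
position: [411.9, -249.6, 129.5]
tool_rot: [1.313, 1.136, -1.307]
ft_force: [0.1, -0.3, 0.4]
finger_gap: 55.5
t 8.50 [3.351, -0.027, 0.024] jawyaw -8.0 roll 0.01 or -29.99 dist 101 tooldown [ 0.005 -0.001 -1.   ] j6 1.01 gap 55.5 F [ 0.1 -0.3  0.4]
```

View pics/d7_side.png

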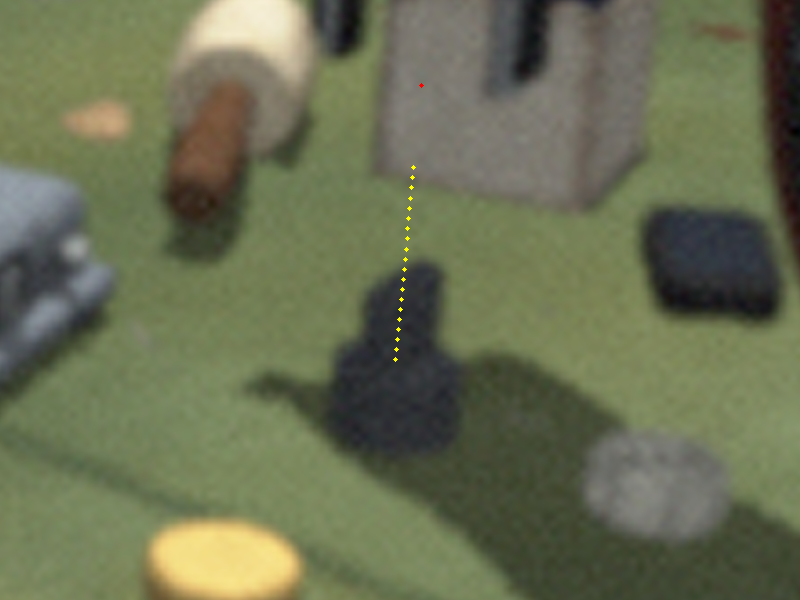

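View pics/d7_top.png

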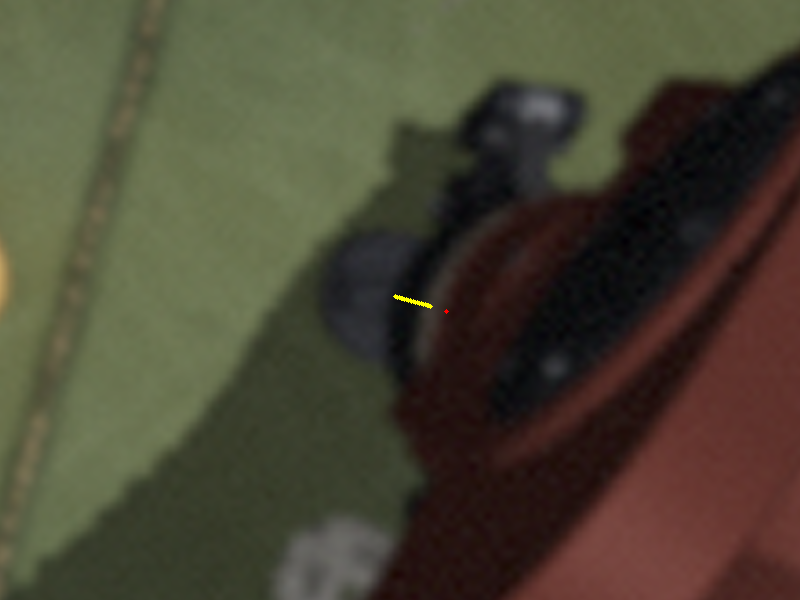

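Side crop: the cap at (405,360) lies under the TCP line; its wing is centred at (403,290). Descending and gripping.

```bash
python3 -m creep '{"jaw":[-0.3,-0.3,-0.3,-0.3,-0.3,-0.3,0.3,0.6,1,1,1,1],"xyz":[[1,0,0.02],[2,0,0.02],[3,-0.02,0.02],[3.3,-0.02,0.02],[3.3,-0.02,0.02],[3.3,-0.02,0.02],[3.3,-0.02,0.02],[3.3,-0.02,0.02],[3.3,-0.02,0.02],[3.3,-0.02,0.02],[3.3,-0.02,0.02],[3.3,-0.02,0.02]],"roll":[0,0,0,0,0,0,0,0,0,0,0,0]}' 80; python3 -c "
from h import *
plan(411.5,-250.3,29,172)
s,_=st(); p=s['position']; print(p,s['joint_velocities'].round(3))
for n in('side',):
  im=optics.camera(n); cv2.imwrite(f'pics/{n}8.png',im); q=proj(n,[[412,-250,50]])[0]
  crop(im,*q,80,f'pics/d8_{n}.png',[(proj(n,[p]),(0,0,255))])"
```

```text
t: 9.6
position: [412.2, -250.6, 31.7]
tool_rot: [1.313, 1.134, -1.306]
ft_force: [-2.2, 1.0, 9.9]
finger_gap: 12.7
t 9.60 [0.091, -0.025, -0.008] jawyaw -7.9 roll 0.01 or -29.99 dist 3 tooldown [ 0.007 -0.002 -1.   ] j6 1.01 gap 12.7 F [-2.2  1.   9.9]
[ 412.19996095 -250.63477952   31.72255286] [ 0.001  0.    -0.002 -0.    -0.001  0.002]
```

View pics/d8_side.png

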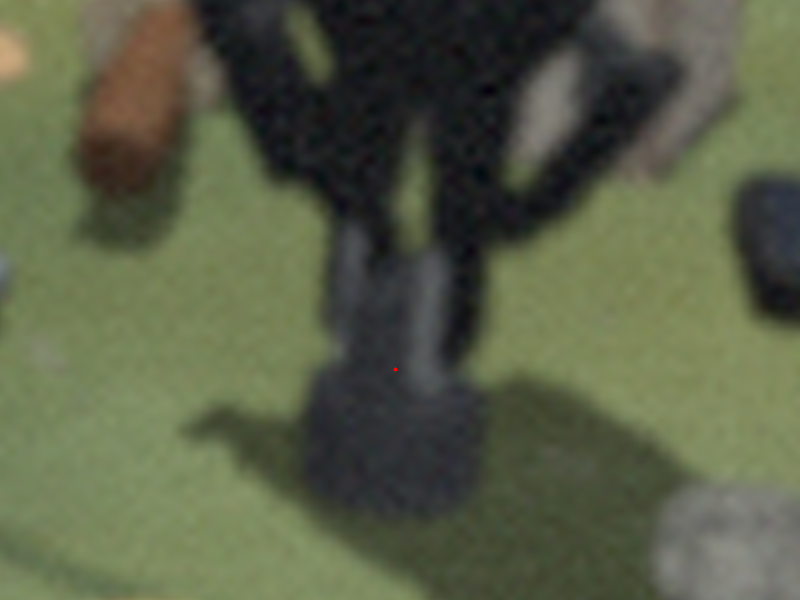

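Wing gripped: the fingers straddle it at crop (395,310), gap 12.7. Lifting straight up.

```bash
python3 -m creep '{"jaw":[1,1,1,1,1,1,1,1],"xyz":[[-0.5,0,0],[-1.5,0,0],[-2.7,0,0],[-3.9,0,0],[-5,0,0],[-6.1,0,0],[-6.1,0,0],[-6.1,0,0]],"roll":[0,0,0,0,0,0,0,0]}' 80; python3 -c "
from h import *
plan(615.2,-232.7,216,89)
"
```

```text
t: 10.32
position: [411.9, -251.1, 216.7]
tool_rot: [1.313, 1.13, -1.304]
ft_force: [-0.1, 0.6, -1.3]
finger_gap: 12.9
t 10.32 [0.091, 6.626, -1.545] jawyaw -7.9 roll 13.84 or -16.16 dist 204 tooldown [ 0.01  -0.005 -1.   ] j6 1.01 gap 12.9 F [-0.1  0.6 -1.3]
```

```bash
python3 -m creep '{"jaw":[1,1,1,1,1,1,1,1,1,1,1,1],"xyz":[[0,0.6,-0.15],[0,1.3,-0.3],[0,2,-0.45],[0,2.7,-0.6],[0,3.4,-0.8],[0,4,-0.95],[0,4.6,-1.1],[0,5.2,-1.25],[0,5.8,-1.4],[0,6.3,-1.5],[0,6.62,-1.55],[0,6.62,-1.55]],"roll":[-1.1,-2.2,-3.3,-4.4,-5.5,-6.6,-7.7,-8.8,-9.9,-11,-12.1,-13.2]}' 80; python3 -c "
from h import *
plan(615.2,-232.7,216,89)
"
```

```text
t: 11.32
position: [615.9, -231.9, 216.2]
tool_rot: [0.25, 1.548, -0.253]
ft_force: [-0.1, 0.7, -1.1]
finger_gap: 12.4
t 11.32 [0.007, -0.034, -0.014] jawyaw 71.6 roll -2.90 or 27.10 dist 1 tooldown [ 0.008 -0.003 -1.   ] j6 -0.15 gap 12.4 F [-0.1  0.7 -1.1]
```

```bash
python3 -m creep '{"jaw":[1,1,1,1,1,1],"xyz":[[0,-0.03,-0.01],[0,-0.03,-0.01],[0,-0.03,-0.01],[0,-0.03,-0.01],[0,-0.03,-0.01],[0,-0.03,-0.01]],"roll":[-1.1,-2.2,-2.9,-2.9,-2.9,-2.9]}' 80; cat > look.py <<'E'
from h import *
import sys
plan(615.2,-232.7,216,89)
s,R=st(); p=s['position']; k=sys.argv[1]; off=float(sys.argv[2]) if len(sys.argv)>2 else 31.5
ax=-R[:,0]
for n in('side',):
  im=optics.camera(n); cv2.imwrite(f'pics/{n}{k}.png',im); q=proj(n,[p-[0,0,50]])[0]; print(q,p)
  line=np.array([p*[1,1,0]+[0,0,z] for z in np.arange(80,p[2],8)])
  b=p-ax*off
  crop(im,*q,100,f'pics/d{k}_{n}.png',[(proj(n,line),(0,0,255)),(proj(n,ring(b,23,b[2])),(0,255,255))])
E
python3 look.py 9
```

```text
t: 11.82
position: [615.0, -232.4, 215.3]
tool_rot: [0.013, 1.564, -0.017]
ft_force: [-0.1, 0.8, -1.5]
finger_gap: 12.8
t 11.82 [-0.022, -0.009, 0.008] jawyaw 88.9 roll -0.02 or 29.98 dist 1 tooldown [ 0.007 -0.003 -1.   ] j6 -0.45 gap 12.8 F [-0.1  0.8 -1.5]
[310.27559348 180.09048181] [ 614.97201051 -232.43711139  215.33098287]
```

View pics/d9_side.png

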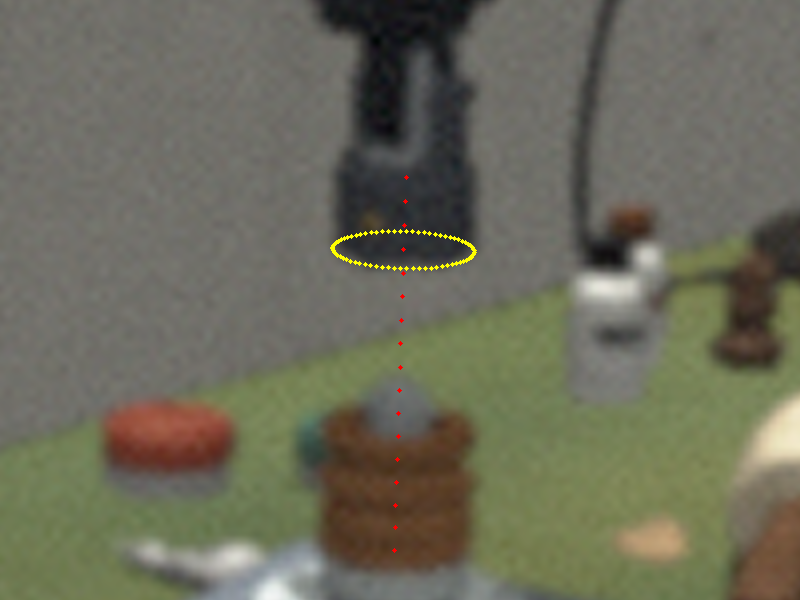

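Side crop: the cap skirt centre is at (406,255), on the axis line with the spindle tip at (400,385), and the wing lies along the pin direction. Descending in steps.

```bash
python3 -m creep '{"jaw":[1,1,1,1,1,1],"xyz":[[0.4,0,0],[0.8,0,0],[1.2,0,0],[1.45,0,0],[1.45,0,0],[1.45,0,0]],"roll":[0,0,0,0,0,0]}' 80; python3 look.py 10
```

```text
t: 12.37
position: [615.2, -232.6, 172.0]
tool_rot: [0.014, 1.564, -0.018]
ft_force: [-0.3, -0.4, -0.7]
finger_gap: 12.6
t 12.37 [-1.466, -0.008, 0.01] jawyaw 88.9 roll -0.02 or 29.98 dist 44 tooldown [ 0.007 -0.003 -1.   ] j6 -0.45 gap 12.6 F [-0.3 -0.4 -0.7]
[309.72819473 195.81380012] [ 615.19725064 -232.56342516  172.03198819]
```

View pics/d10_side.png

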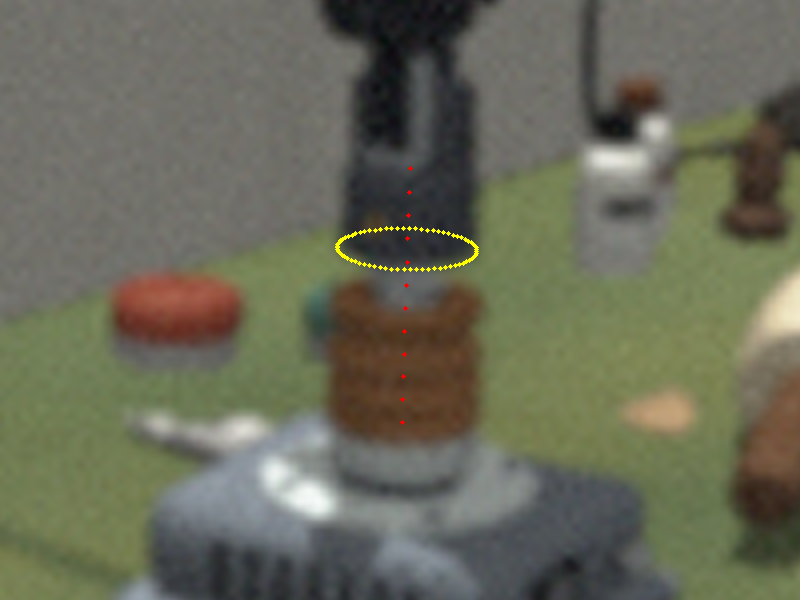

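```bash
python3 -m creep '{"jaw":[1,1,1,1,1],"xyz":[[0.1,0,0],[0.2,0,0],[0.3,0,0],[0.38,0,0],[0.38,0,0]],"roll":[0,0,0,0,0]}' 80; python3 -m creep '{"jaw":[1],"xyz":[[0,0,0]],"roll":[0]}'
```

```text
t: 12.83
position: [615.4, -232.6, 160.6]
tool_rot: [0.013, 1.564, -0.017]
ft_force: [-0.3, 0.7, -1.9]
finger_gap: 12.4
t: 12.92
position: [615.3, -232.6, 160.5]
tool_rot: [0.014, 1.564, -0.017]
ft_force: [1.0, -0.7, -1.3]
finger_gap: 12.8
```

```bash
python3 -m creep '{"jaw":[1,1,1,1],"xyz":[[0.08,0,0],[0.15,0,0],[0.17,0,0],[0.17,0,0]],"roll":[0,0,0,0]}' 80; python3 look.py 11
```

```text
t: 13.25
position: [615.6, -232.7, 155.7]
tool_rot: [0.013, 1.563, -0.018]
ft_force: [-0.1, -0.3, 4.0]
finger_gap: 12.9
t 13.25 [-2.011, -0.007, 0.003] jawyaw 88.9 roll -0.02 or 29.98 dist 60 tooldown [ 0.007 -0.003 -1.   ] j6 -0.45 gap 12.9 F [-0.1 -0.3  4. ]
[309.43737733 201.63057001] [ 615.56802027 -232.66542093  155.68174358]
```

View pics/d11_side.png

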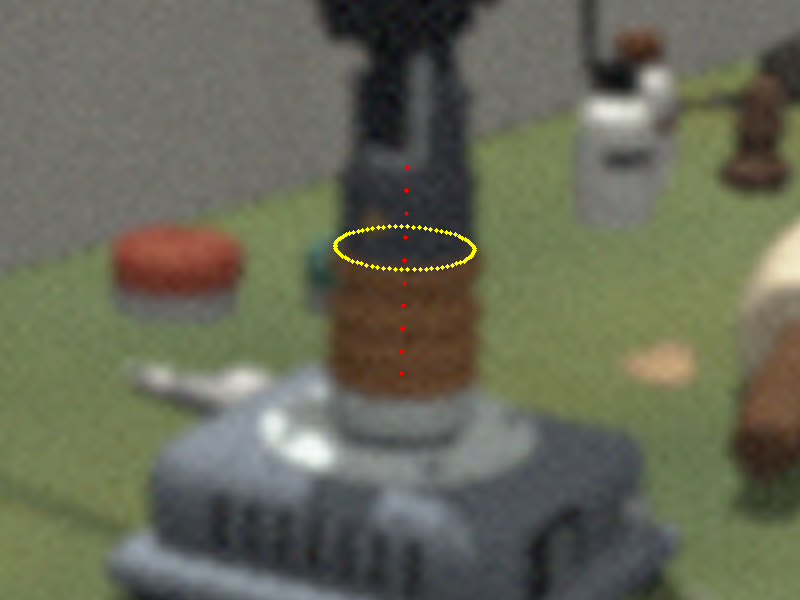

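Cap landed on the drum (crop (405,255)) with 4 N, at the expected height, so the keyways have passed the pin. Pressing down.

```bash
python3 -m creep '{"jaw":[1,1,1,1,1,1],"xyz":[[0.1,0,0],[0.2,0,0],[0.3,0,0],[0.4,0,0],[0.4,0,0],[0.4,0,0]],"roll":[0,0,0,0,0,0]}' 100; python3 look.py 12
```

```text
t: 13.8
position: [617.2, -233.1, 149.8]
tool_rot: [0.011, 1.557, -0.019]
ft_force: [-11.6, 6.2, 45.7]
finger_gap: 12.4
t 13.80 [-2.208, 0.002, -0.036] jawyaw 88.9 roll -0.02 or 29.98 dist 66 tooldown [ 0.014 -0.006 -1.   ] j6 -0.45 gap 12.4 F [-11.6   6.2  45.7]
[308.90996518 203.57787904] [ 617.19624276 -233.13739156  149.76982067]
```

View pics/d12_side.png

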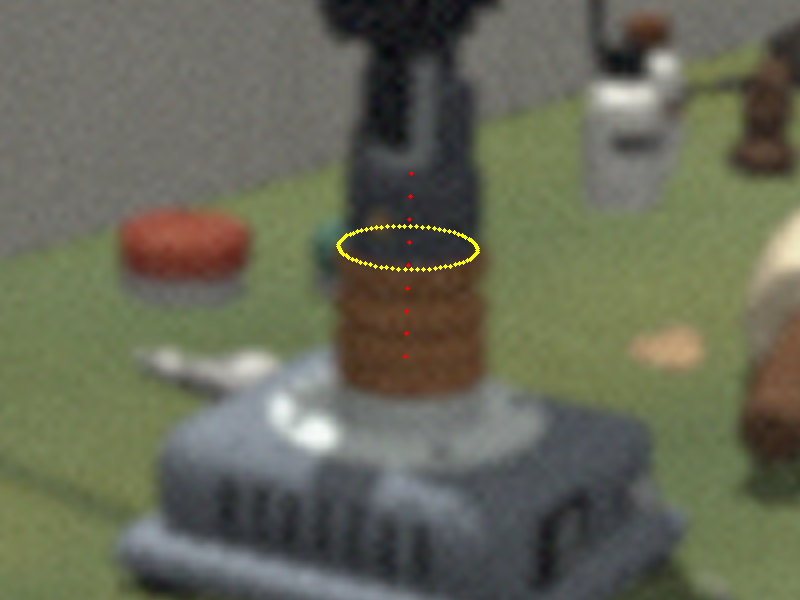

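Fully down: the drum top fell by the expected ~6.5 mm. 45.7 N is more than needed, so I'll ease the push and twist clockwise (+roll).

```bash
python3 -m creep '{"jaw":[1,1,1,1,1,1,1,1,1,1,1,1],"xyz":[[0.12,0.02,-0.04],[0.12,0.02,-0.04],[0.12,0.02,-0.04],[0.12,0.02,-0.04],[0.12,0.02,-0.04],[0.12,0.02,-0.04],[0.12,0.02,-0.04],[0.12,0.02,-0.04],[0.12,0.02,-0.04],[0.12,0.02,-0.04],[0.12,0.02,-0.04],[0.12,0.02,-0.04]],"roll":[0,0.5,1,2,3,4,5,6,7,8,8,8]}' 100; python3 look.py 13; python3 -c "
from h import *
s,R=st(); print(s['moment'].round(2),s['effort'].round(2))"
```

```text
t: 14.85
position: [618.0, -234.3, 149.9]
tool_rot: [0.667, 1.443, -0.669]
ft_force: [-2.6, -0.3, 25.2]
finger_gap: 12.4
t 14.85 [-2.204, -0.019, -0.057] jawyaw 40.8 roll -8.03 or 21.97 dist 66 tooldown [ 0.019 -0.01  -1.   ] j6 0.39 gap 12.4 F [-2.6 -0.3 25.2]
[308.83273537 203.34943166] [ 618.02774224 -234.28080185  149.92804326]
[-0.37  0.91 -0.27] [  1.29 -56.47  24.97  -1.17   0.94  -0.08]
```

View pics/d13_side.png

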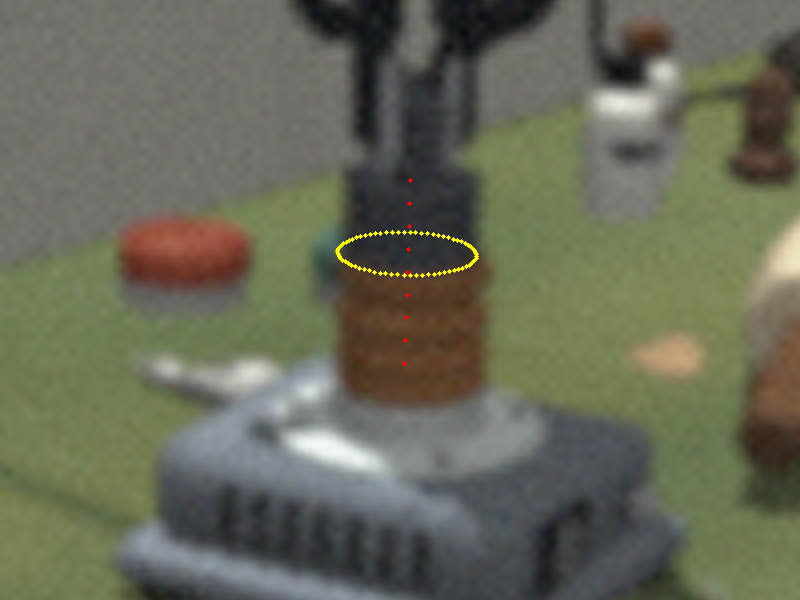

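```bash
python3 -m creep '{"jaw":[1,1,1,1,1,1,1,1],"xyz":[[0.12,0,0],[0.12,0,0],[0.12,0,0],[0.12,0,0],[0.12,0,0],[0.12,0,0],[0.12,0,0],[0.12,0,0]],"roll":[0.5,1.3,2.2,3.1,4,4.5,4.5,4.5]}' 100; python3 -c "
from h import *
plan(615.2,-232.7,150,9)
s,R=st(); print(s['moment'].round(2),s['effort'].round(2))"
```

```text
t: 15.57
position: [617.4, -235.6, 149.9]
tool_rot: [1.028, 1.289, -1.025]
ft_force: [-13.6, 1.3, 31.7]
finger_gap: 12.3
t 15.57 [-0.005, -0.049, -0.111] jawyaw 13.8 roll 0.80 or -29.20 dist 4 tooldown [ 0.02  -0.014 -1.   ] j6 0.86 gap 12.3 F [-13.6   1.3  31.7]
[-0.08  3.57 -0.05] [  2.54 -53.46  28.44  -5.98   2.27   0.16]
```

```bash
python3 -m creep '{"jaw":[1,1,1,1,1,1],"xyz":[[0.11,-0.04,0],[0.11,-0.04,0],[0.11,-0.04,0],[0.11,-0.04,0],[0.11,-0.04,0],[0.11,-0.04,0]],"roll":[0.4,0.8,1.2,1.5,1.5,1.5]}' 100; python3 -c "
from h import *
plan(615.2,-232.7,150,9)
s,R=st(); print(s['moment'].round(2),s['effort'].round(2))"
```

```text
t: 16.07
position: [616.9, -235.5, 150.0]
tool_rot: [1.146, 1.22, -1.138]
ft_force: [-7.4, 6.2, 29.3]
finger_gap: 12.5
t 16.07 [-0.002, -0.05, -0.099] jawyaw 4.8 roll -0.69 or 29.31 dist 3 tooldown [ 0.023 -0.014 -1.   ] j6 1.01 gap 12.5 F [-7.4  6.2 29.3]
[1.34 2.2  0.07] [ -2.6  -54.75  27.84  -4.75  -0.48   0.23]
```

```bash
python3 -m creep '{"jaw":[1,1,1,1,1],"xyz":[[0.11,-0.02,0.02],[0.11,-0.02,0.02],[0.11,-0.02,0.02],[0.11,-0.02,0.02],[0.11,-0.02,0.02]],"roll":[0.5,1,1.5,1.5,1.5]}' 100; python3 look.py 14; python3 -c "
from h import *
plan(615.2,-232.7,150,9)
s,R=st(); print(s['moment'].round(2),s['effort'].round(2))"
```

```text
t: 16.48
position: [616.7, -236.2, 150.1]
tool_rot: [1.263, 1.144, -1.25]
ft_force: [-8.7, 4.2, 29.0]
finger_gap: 12.2
t 16.48 [-2.2, -0.001, -0.083] jawyaw -4.2 roll 14.47 or -15.53 dist 66 tooldown [ 0.025 -0.016 -1.   ] j6 1.17 gap 12.2 F [-8.7  4.2 29. ]
[309.61207792 203.19019964] [ 616.69763864 -236.22309352  150.05627038]
t 16.53 [-0.0, -0.059, -0.113] jawyaw -4.2 roll -2.19 or 27.81 dist 4 tooldown [ 0.025 -0.016 -1.   ] j6 1.17 gap 12.6 F [-7.9  5.2 29.2]
[ 1.2   2.63 -0.09] [ -0.79 -54.8   28.21  -5.16   0.1   -0.08]
```

View pics/d14_side.png

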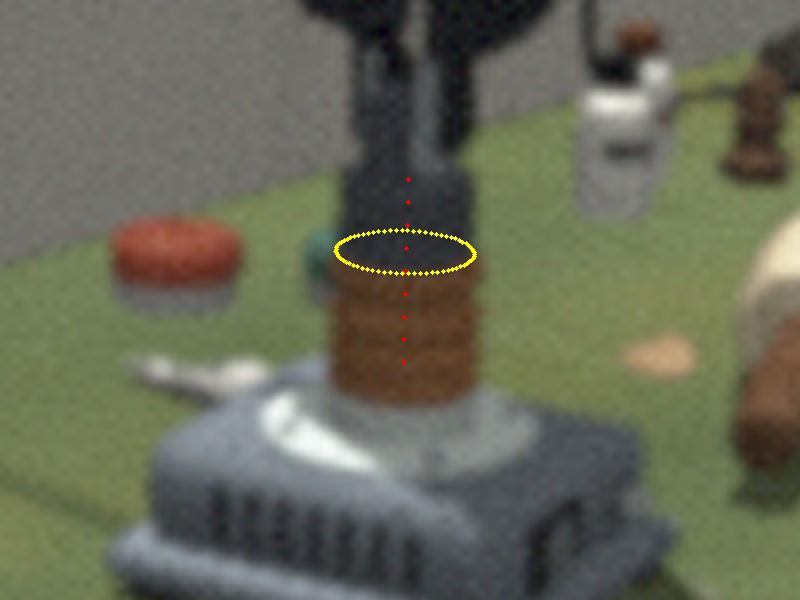

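Turned 93° with no stop torque felt, which disagrees with the 80° stop. I'll look closely before going on.

```bash
python3 - <<'E'
import cv2,numpy as np
o=[]
for k in (12,13,14):
    im=cv2.imread(f"pics/side{k}.png")[160:225,285:335]
    o.append(cv2.resize(cv2.convertScaleAbs(im,alpha=2.2,beta=10),(266,346),interpolation=cv2.INTER_CUBIC))
cv2.imwrite("pics/z.png",np.hstack(o))
E
```

```text
(no output)
```

View pics/z.png

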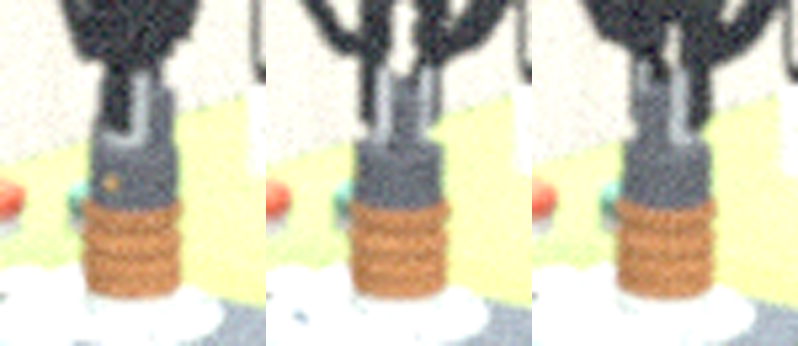

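```bash
python3 -m creep '{"jaw":[1,1,1],"xyz":[[0.1,-0.02,0],[0.1,-0.02,0],[0.1,-0.02,0]],"roll":[0.4,0.8,0.8]}' 100; python3 -c "
from h import *
plan(615.2,-232.7,150,9)
s,R=st(); print(s['position'],s['moment'].round(2),s['effort'].round(2))"
```

```text
t: 16.78
position: [615.9, -236.6, 150.1]
tool_rot: [1.326, 1.098, -1.312]
ft_force: [-10.0, 2.1, 28.4]
finger_gap: 12.4
t 16.78 [0.001, -0.044, -0.125] jawyaw -9.1 roll -3.01 or 26.99 dist 4 tooldown [ 0.026 -0.018 -0.999] j6 1.25 gap 12.4 F [-10.    2.1  28.4]
[ 615.89298929 -236.61938707  150.11202294] [ 0.66  2.95 -0.08] [  1.14 -55.5   28.87  -5.39   1.07   0.65]
```

The readings don't settle whether the cap reached its stop. I'll release, raise the hand and look at the cap directly.

```bash
python3 -m creep '{"jaw":[0.6,0,-0.2,-0.2,-0.2,-0.2,-0.2,-0.2,-0.2,-0.2,-0.2,-0.2],"xyz":[[0,0,0],[0,0,0],[0,0,0],[0,0,0],[-0.3,0,0],[-1,0,0],[-2,0,0],[-3,0,0],[-4,0,0],[-4,0,3],[-4,0,4],[-4,0,5]],"roll":[0,0,0,0,0,0,0,0,0,0,0,0]}' 60; python3 -c "
from h import *
plan(615.2,-232.7,150,9)
for n in('side','top'):
  im=optics.camera(n); cv2.imwrite(f'pics/{n}15.png',im); q=proj(n,[[615,-232,140]])[0]
  crop(im,*q,100,f'pics/d15_{n}.png')"
```

```text
t: 17.78
position: [593.2, -358.8, 273.2]
tool_rot: [1.324, 1.097, -1.309]
ft_force: [1.6, 0.1, -0.7]
finger_gap: 51.0
t 17.78 [4.045, -0.055, -4.325] jawyaw -9.0 roll -3.00 or 27.00 dist 178 tooldown [ 0.028 -0.019 -0.999] j6 1.08 gap 51.0 F [ 1.6  0.1 -0.7]
```

View pics/d15_side.png

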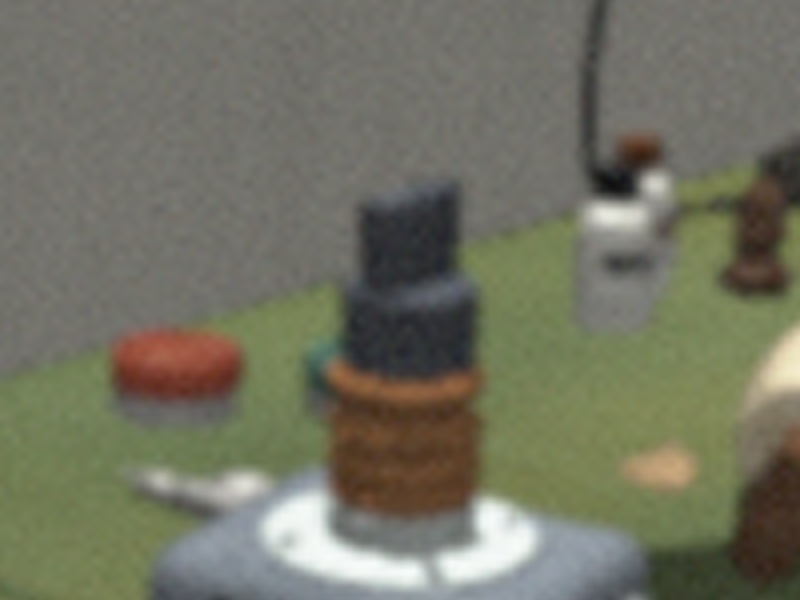

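View pics/d15_top.png

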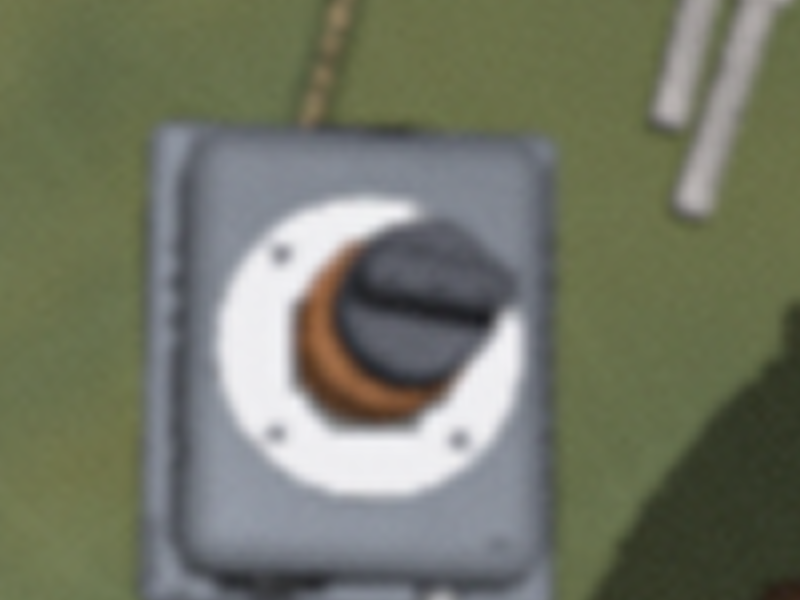

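```bash
cat > shift.py <<'E'
from h import *
import sys
def sh(a,b,z0,z1):
    A=cv2.imread(a).astype(np.float32)[...,2]; B=cv2.imread(b).astype(np.float32)[...,2]
    p=proj("side",[[615,-232,z0],[615,-232,z1]]); x=int(p[0][0]);y0=int(p[1][1]);y1=int(p[0][1])
    T=A[y0:y1,x-8:x+8]; up=6
    S=B[y0-6:y1+6,x-10:x+10]
    r=cv2.matchTemplate(cv2.resize(S,None,fx=up,fy=up,interpolation=cv2.INTER_CUBIC),cv2.resize(T,None,fx=up,fy=up,interpolation=cv2.INTER_CUBIC),cv2.TM_CCOEFF_NORMED)
    _,v,_,l=cv2.minMaxLoc(r); d=proj("side",[[615,-232,100],[615,-232,99]]); 
    print(b,"dx %.2f dy %.2f px"%(l[0]/up-2,l[1]/up-6),"mm down %.1f"%((l[1]/up-6)/np.linalg.norm(d[1]-d[0])),"corr %.2f"%v)
for b in sys.argv[1:]: sh("pics/side6.png",b,84,116)
E
python3 shift.py pics/side5.png pics/side11.png pics/side12.png pics/side13.png pics/side14.png pics/side15.png
```

```text
pics/side5.png dx 0.33 dy 0.67 px mm down 1.9 corr 0.87
pics/side11.png dx -0.17 dy 0.50 px mm down 1.4 corr 0.85
pics/side12.png dx 0.17 dy 2.50 px mm down 7.0 corr 0.80
pics/side13.png dx 0.17 dy 2.33 px mm down 6.6 corr 0.84
pics/side14.png dx 0.33 dy 2.33 px mm down 6.6 corr 0.88
pics/side15.png dx 0.33 dy 2.83 px mm down 8.0 corr 0.66
```

```bash
python3 - <<'E'
from h import *
p=proj("side",[[615,-232,80],[615,-232,125]]);print(p)
x=int(round(p[0][0]))
for k in (6,11,12,14,15):
    L=cv2.cvtColor(cv2.imread(f"pics/side{k}.png"),cv2.COLOR_BGR2LAB).astype(float)
    a=cv2.GaussianBlur(L[...,1],(0,0),.6)[180:240,x-4:x+5].mean(1)
    th=(a.max()+a[45:].min())/2; idx=np.where(a>137)[0]
    i=idx[-1]; f=i+(a[i]-137)/(a[i]-a[i+1]); j=idx[0]; g=j-(a[j]-137)/(a[j]-a[j-1])
    print(k,"drum top row %.2f bottom row %.2f"%(180+g,180+f), a.max().round(0))
E
```

```text
[[309.22396459 210.82479945]
 [309.73009787 194.81388149]]
6 drum top row 201.83 bottom row 208.68 137.0
11 drum top row 201.96 bottom row 212.09 138.0
12 drum top row 204.73 bottom row 214.03 138.0
14 drum top row 203.61 bottom row 213.20 138.0
15 drum top row 198.73 bottom row 213.52 141.0
```

```bash
python3 - <<'E'
from h import *
x=309
for k in (6,11,12,13,14,15):
    L=cv2.cvtColor(cv2.imread(f"pics/side{k}.png"),cv2.COLOR_BGR2LAB).astype(float)
    a=cv2.GaussianBlur(L[...,1],(0,0),.6)[180:240,x-5:x+6].mean(1)
    core=np.median(a[22:32]); base=np.median(a[42:48]); 
    r=[]
    for fr in (.35,.5,.65):
        th=base+fr*(core-base); i=np.where(a>th)[0]; i=i[i<40][-1]; r.append(180+i+(a[i]-th)/(a[i]-a[i+1]))
    print(k,core.round(1),base.round(1),np.round(r,2))
E
```

```text
6 136.9 125.5 [213.71 213.27 212.81]
11 137.1 126.1 [213.89 213.52 213.15]
12 136.8 126.0 [215.87 215.49 215.11]
13 137.0 125.7 [215.99 215.6  215.2 ]
14 137.1 125.8 [215.9  215.52 215.13]
15 137.1 125.6 [215.8  215.37 214.93]
```

```bash
python3 - <<'E'
from h import *
def wing(x,y,a,z0):
    u=np.array([np.cos(a),np.sin(a)]);v=np.array([-u[1],u[0]])
    return np.array([[*(np.array([x,y])+sx*21*u+sy*7*v),z+z0] for z in(28,60) for sx,sy in((1,1),(1,-1),(-1,-1),(-1,1))])
rows=[]
for z0,yaw in ((119,-81),(119,-99),(122.5,-99)):
  row=[]
  for n in ("side","top"):
    im=cv2.imread(f"pics/{n}15.png"); im=cv2.convertScaleAbs(im,alpha=1.7)
    c=(615.5,-232.7); q=proj(n,[[615,-232,140]])[0]
    W=wing(*c,np.radians(yaw),z0); L=np.concatenate([np.linspace(W[i],W[j],30) for i,j in((4,5),(5,6),(6,7),(7,4),(0,4),(1,5),(2,6),(3,7))])
    crop(im,*q,60,"/tmp/a.png",[(proj(n,ring(c,23,z0)),(0,0,255)),(proj(n,ring(c,23,z0+28)),(0,255,255)),(proj(n,L),(255,255,0))])
    row.append(cv2.resize(cv2.imread("/tmp/a.png"),(400,300))[40:240])
  rows.append(np.hstack(row))
cv2.imwrite("pics/capfit15.png",np.vstack(rows))
E
```

```text
(no output)
```

View pics/capfit15.png

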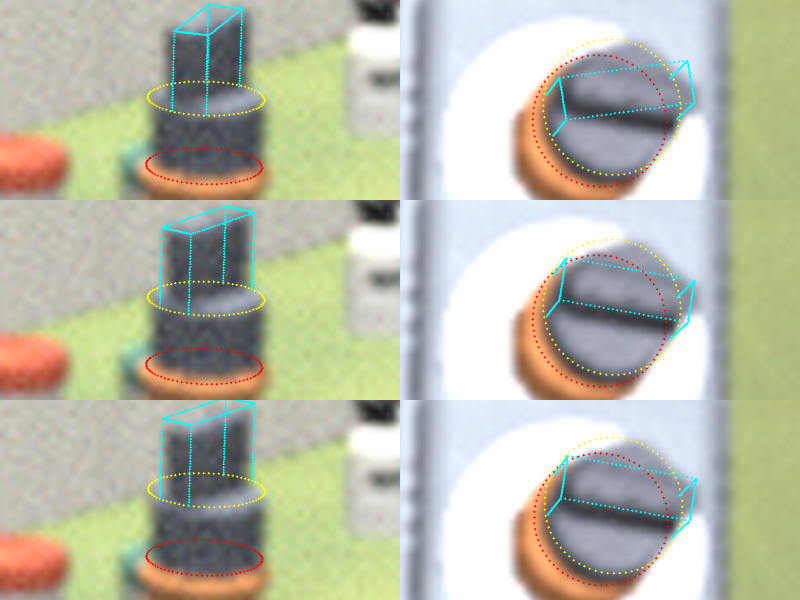

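Both views show the wing at yaw ≈ -99°, so the cap turned ~98° (crop wing line (355,285)-(495,320)). The drum is still ~6 mm down after release. So I overran the 80° stop, most likely because under full press the pin rode over it. I'll re-grip, turn back, find the stop at locked height, and only then press.

```bash
python3 -c "
from h import *
plan(615.3,-232.7,215,-9)"; python3 -m creep '{"jaw":[-0.2,-0.2,-0.2,-0.2,-0.2,-0.2,-0.2,-0.2],"xyz":[[0.8,0,-1.2],[1.2,0,-2.4],[1.6,-0.05,-3.6],[1.88,-0.05,-4.3],[1.88,-0.05,-4.33],[1.88,-0.05,-4.33],[1.88,-0.05,-4.33],[1.88,-0.05,-4.33]],"roll":[0,0,0,0,0,0,0,0]}' 60; python3 look.py 16 ;python3 -c "
from h import *
plan(615.3,-232.7,152,-9)"
```

```text
t 17.88 [1.811, 0.025, -4.468] jawyaw -9.4 roll -0.06 or 29.94 dist 145 tooldown [ 0.026 -0.02  -0.999] j6 1.08 gap 51.4 F [ 0.3  0.4 -0.8]
t: 18.55
position: [612.7, -237.7, 213.7]
tool_rot: [1.329, 1.092, -1.317]
ft_force: [-0.8, 0.1, 0.2]
finger_gap: 51.2
t 18.55 [-0.079, 0.057, -0.176] jawyaw -9.4 roll 13.59 or -16.41 dist 6 tooldown [ 0.027 -0.021 -0.999] j6 1.26 gap 51.2 F [-0.8  0.1  0.2]
[311.93344242 180.3641204 ] [ 612.72448565 -237.66721877  213.66181313]
t 18.60 [2.05, -0.0, -0.214] jawyaw -9.5 roll -0.08 or 29.92 dist 62 tooldown [ 0.026 -0.021 -0.999] j6 1.26 gap 51.3 F [-0.5  0.1  0.1]
```

View pics/d16_side.png

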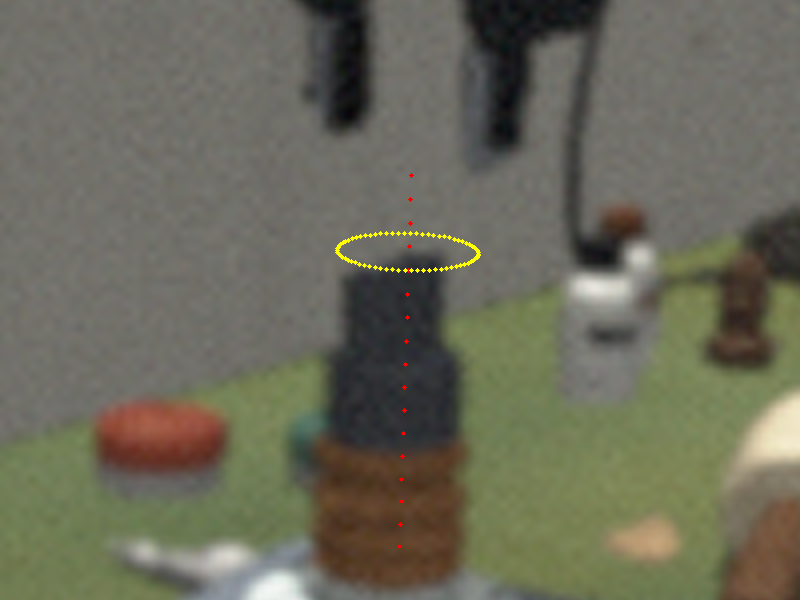

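```bash
cat > fl.py <<'E'
from h import *
import sys
x=309
def row(k):
    L=cv2.cvtColor(cv2.imread(f"pics/side{k}.png"),cv2.COLOR_BGR2LAB).astype(float)
    a=cv2.GaussianBlur(L[...,1],(0,0),.6)[180:240,x-5:x+6].mean(1)
    core=np.median(a[22:32]); base=np.median(a[42:48]); th=base+.5*(core-base); i=np.where(a>th)[0]; i=i[i<40][-1]; return 180+i+(a[i]-th)/(a[i]-a[i+1])
r0=row(6)
for k in sys.argv[1:]: print(k,"flange down mm %.1f"%((row(k)-r0)/0.356))
E
python3 fl.py 11 12 13 14 15 16
```

```text
11 flange down mm 0.7
12 flange down mm 6.2
13 flange down mm 6.5
14 flange down mm 6.3
15 flange down mm 5.9
16 flange down mm 5.8
```

```bash
python3 -m creep '{"jaw":[-0.2,-0.2,-0.2,-0.2,-0.2,0.3,0.6,1,1,1,1,1],"xyz":[[0.7,0,-0.21],[1.4,0,-0.21],[2,0,-0.21],[2.02,0,-0.21],[2.02,0,-0.21],[2.02,0,-0.21],[2.02,0,-0.21],[2.02,0,-0.21],[2.02,0,-0.21],[2.02,0,-0.21],[2.02,0,-0.21],[2.02,0,-0.21]],"roll":[0,0,0,0,0,0,0,0,0,0,0,0]}' 80;python3 -c "
from h import *
plan(615.3,-232.7,152,-9)
s,R=st(); print(s['position'],s['moment'].round(2),s['effort'].round(2))
im=optics.camera('side'); cv2.imwrite('pics/side17.png',im)"; python3 fl.py 17
```

```text
t: 19.6
position: [616.2, -233.4, 154.5]
tool_rot: [1.329, 1.089, -1.316]
ft_force: [-0.2, -1.4, 5.0]
finger_gap: 12.9
t 19.60 [0.082, -0.035, -0.021] jawyaw -9.5 roll -0.08 or 29.92 dist 3 tooldown [ 0.029 -0.022 -0.999] j6 1.27 gap 12.9 F [-0.2 -1.4  5. ]
[ 616.16136467 -233.44052474  154.50703965] [-0.14  0.09  0.04] [ 5.100e-01 -6.747e+01  3.047e+01 -1.400e-01  2.000e-01  1.000e-02]
17 flange down mm 6.2
```

```bash
python3 -m creep '{"jaw":[1,1,1,1,1,1,1],"xyz":[[0.1,0,0],[0.1,0,0],[0.1,0,0],[0.1,0,0],[0.1,0,0],[0.1,0,0],[0.1,0,0]],"roll":[-0.5,-1.5,-2.5,-3.5,-4.5,-5,-5]}' 80;python3 -c "
from h import *
plan(615.3,-232.7,152,9)
s,R=st(); print(s['position'],s['moment'].round(2),s['effort'].round(2))
im=optics.camera('side'); cv2.imwrite('pics/side18.png',im)"; python3 fl.py 18
```

```text
t: 20.23
position: [616.4, -232.5, 153.9]
tool_rot: [0.933, 1.321, -0.933]
ft_force: [-4.1, 6.3, 17.1]
finger_gap: 12.6
t 20.23 [0.062, -0.04, -0.008] jawyaw 20.8 roll 1.96 or -28.04 dist 2 tooldown [ 0.031 -0.021 -0.999] j6 0.74 gap 12.6 F [-4.1  6.3 17.1]
[ 616.44249109 -232.4665303   153.89688346] [1.56 1.4  0.1 ] [ -2.84 -61.72  31.2   -3.81  -1.1   -1.05]
18 flange down mm 6.3
```

```bash
python3 -m creep '{"jaw":[1,1,1,1,1],"xyz":[[-0.05,0,0],[-0.1,0,0],[-0.15,0,0],[-0.15,0,0],[-0.15,0,0]],"roll":[0,0,0,0,0]}' 80;python3 -c "
from h import *
plan(615.3,-232.7,152,9)
s,R=st(); print(s['position'],s['moment'].round(2),s['effort'].round(2))
im=optics.camera('side'); cv2.imwrite('pics/side19.png',im)"; python3 fl.py 19
```

```text
t: 20.7
position: [616.1, -232.1, 158.2]
tool_rot: [0.935, 1.321, -0.935]
ft_force: [-1.4, 1.3, -1.0]
finger_gap: 12.5
t 20.70 [0.205, -0.036, 0.002] jawyaw 20.6 roll 1.94 or -28.06 dist 6 tooldown [ 0.03  -0.021 -0.999] j6 0.74 gap 12.5 F [-1.4  1.3 -1. ]
[ 616.10266125 -232.12516437  158.15931071] [0.38 0.32 0.04] [-7.700e-01 -7.212e+01  3.449e+01 -1.240e+00 -3.600e-01  2.000e-02]
19 flange down mm 2.1
```

The flange came back to ~2.1 mm (locked height), which supports that. Now I'm turning gently to feel the stop without pressing.

```bash
python3 -m creep '{"jaw":[1,1,1,1,1,1],"xyz":[[0,0,0],[0,0,0],[0,0,0],[0,0,0],[0,0,0],[0,0,0]],"roll":[0.5,1,1.5,2,2,2]}' 80;python3 -c "
from h import *
plan(615.3,-232.7,152,9)
s,R=st(); print(s['position'],s['moment'].round(2),s['effort'].round(2))"; python3 -m creep '{"jaw":[1,1,1],"xyz":[[0,0,0],[0,0,0],[0,0,0]],"roll":[0.5,1,1]}' 80;python3 -c "
from h import *
plan(615.3,-232.7,152,9)
s,R=st(); print(s['position'],s['moment'].round(2),s['effort'].round(2))
im=optics.camera('side'); cv2.imwrite('pics/side20.png',im)"; python3 fl.py 20
```

```text
t: 21.25
position: [616.0, -231.7, 158.0]
tool_rot: [1.094, 1.241, -1.087]
ft_force: [-0.8, 3.8, 0.4]
finger_gap: 12.7
t 21.25 [0.201, -0.033, 0.024] jawyaw 8.8 roll -0.04 or 29.96 dist 6 tooldown [ 0.03  -0.02  -0.999] j6 0.95 gap 12.7 F [-0.8  3.8  0.4]
[ 616.0047922  -231.72644557  158.02865513] [0.96 0.46 0.03] [ -2.06 -71.64  34.82  -1.77  -0.93   0.3 ]
t: 21.5
position: [616.2, -231.3, 158.1]
tool_rot: [1.173, 1.195, -1.162]
ft_force: [0.2, 4.1, 0.7]
finger_gap: 12.4
t 21.50 [0.202, -0.039, 0.041] jawyaw 2.7 roll -1.04 or 28.96 dist 6 tooldown [ 0.03  -0.019 -0.999] j6 1.05 gap 12.4 F [0.2 4.1 0.7]
[ 616.2233395  -231.28452743  158.0766675 ] [ 1.05  0.14 -0.02] [ -2.64 -71.52  34.23  -1.29  -1.23   0.99]
20 flange down mm 2.3
```

The joint-6 torque shows the stop: 0.02 → 0.30 N·m at jaw yaw 8.8° (80° of turn), and 0.99 N·m at 2.7°. I'll back off slightly to hold lightly at the stop, then press fully.

```bash
python3 -m creep '{"jaw":[1,1,1,1,1,1,1,1],"xyz":[[0,-0.01,0],[0.05,-0.02,0],[0.12,-0.03,0],[0.2,-0.03,0],[0.26,-0.03,0],[0.26,-0.03,0],[0.26,-0.03,0],[0.26,-0.03,0]],"roll":[-0.4,-0.7,-0.7,-0.7,-0.7,-0.7,-0.7,-0.7]}' 100;python3 -c "
from h import *
plan(615.3,-232.7,152,9)
s,R=st(); print(s['position'],s['moment'].round(2),s['effort'].round(2))
im=optics.camera('side'); cv2.imwrite('pics/side21.png',im)"; python3 fl.py 21
```

```text
t: 22.22
position: [616.8, -231.7, 154.0]
tool_rot: [1.114, 1.225, -1.103]
ft_force: [-5.8, 8.2, 25.8]
finger_gap: 12.1
t 22.22 [0.065, -0.057, 0.024] jawyaw 7.3 roll -0.29 or 29.71 dist 3 tooldown [ 0.034 -0.021 -0.999] j6 0.98 gap 12.1 F [-5.8  8.2 25.8]
[ 616.8385148  -231.73588314  153.9772685 ] [1.66 1.76 0.01] [ -3.41 -55.92  28.59  -4.39  -1.18  -0.  ]
21 flange down mm 6.3
```

```bash
python3 -m creep '{"jaw":[1,1,1,1],"xyz":[[0.11,-0.02,-0.01],[0.11,-0.02,-0.01],[0.11,-0.02,-0.01],[0.11,-0.02,-0.01]],"roll":[0.1,0.25,0.25,0.25]}' 100;python3 look.py 22 34; python3 -c "
from h import *
s,R=st(); print(s['position'],s['moment'].round(2),s['effort'].round(2))"; python3 fl.py 22
```

```text
t: 22.6
position: [617.0, -231.9, 154.0]
tool_rot: [1.132, 1.212, -1.118]
ft_force: [-6.3, 6.6, 24.7]
finger_gap: 12.0
t 22.60 [-2.066, 0.011, 0.075] jawyaw 6.0 roll -13.84 or 16.16 dist 62 tooldown [ 0.037 -0.023 -0.999] j6 1.00 gap 12.0 F [-6.3  6.6 24.7]
[308.82685057 202.20605923] [ 616.96042311 -231.9323977   154.02337763]
[ 616.95846145 -231.92641912  154.02400694] [1.37 2.13 0.07] [ -2.34 -56.87  29.68  -4.88  -0.54   0.09]
22 flange down mm 6.4
```

View pics/d22_side.png

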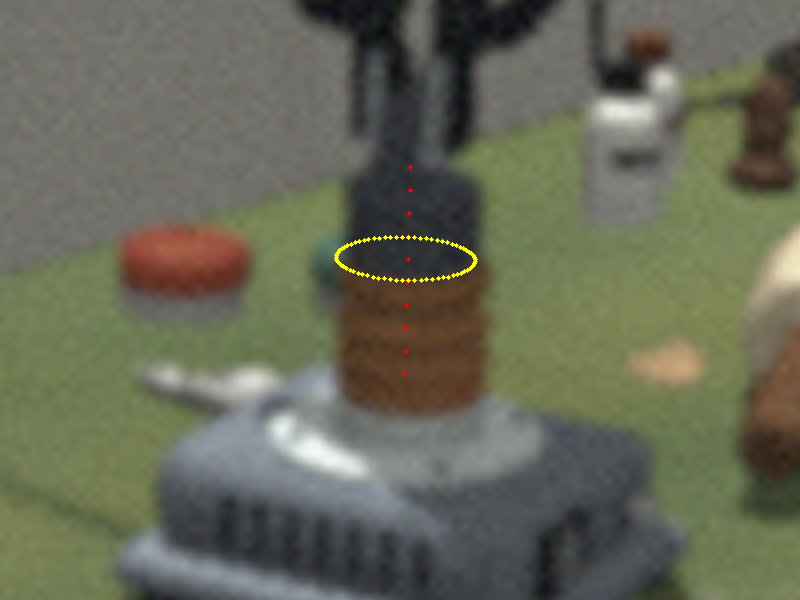

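Pressed 6.4 mm with 25 N, turned ~82°. I'll check quickly that the bystanders are untouched and that the hold is steady.

```bash
python3 - <<'E'
from h import *
a=cv2.imread("pics/side0.png")
im=optics.camera("side"); cv2.imwrite("pics/side23.png",im)
for nm,P in dict(plain=[635.7,91.9,25],wax=[452,-87,9]).items():
    q=proj("side",[P])[0]; x,y=q.astype(int); T=a[y-14:y+14,x-14:x+14]; S=im[y-22:y+22,x-22:x+22]
    r=cv2.matchTemplate(S,T,cv2.TM_CCOEFF_NORMED); _,v,_,l=cv2.minMaxLoc(r); print(nm,q.round(),"shift",l[0]-8,l[1]-8,"corr %.2f"%v)
crop(im,280,250,280,"pics/d23.png")
s,R=st(); print(s['t'],s['position'].round(1),s['ft_force'].round(1),s['finger_gap'],s['effort'].round(2))
E
python3 fl.py 23
```

```text
plain [232. 276.] shift 0 0 corr 0.99
wax [342. 270.] shift 1 1 corr 0.73
22.7 [ 616.9 -231.9  154. ] [-7.2  6.  24.6] 12.39929969929932 [ -2.35 -56.86  29.68  -4.88  -0.54   0.08]
23 flange down mm 6.2
```

View pics/d23.png

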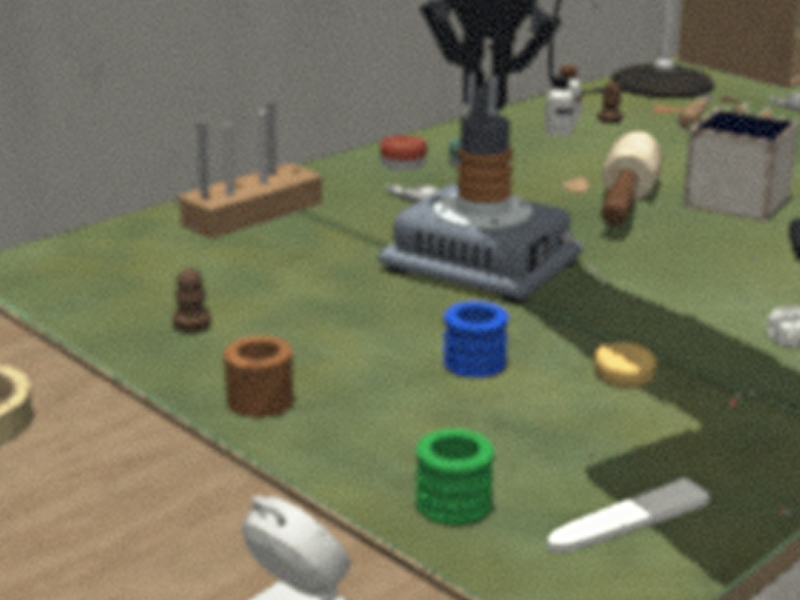

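The bystanders are where they were: plain drum (231,277), wax (359,272), slicker (207,250). The hold is steady, so I'm handing in.

```bash
python3 -c "
from rig import order,status
print(order.sign_off()); s=status.sense(); print(s['t'],s['position'],s['ft_force'],s['finger_gap'])"
```

```text
the job is handed in; nothing more can be done
None
the job is handed in; nothing more can be done
```

The grooved drum is on the spindle and the bayonet cap is over it. I handed in still gripping the cap, turned about 82° and pressed fully down. It took about 23 s.

**What I did:** On the first twist, under full press, the cap went past its 80° stop to about 98° and stayed jammed down. I let go, looked, re-gripped it and turned it back. The flange then rose to about 2.1–2.3 mm, its locked height. I turned the cap again until the joint-6 torque rose near 80°, then pressed it fully down.

**Last checks:**
- **Press:** the flange was 6.2–6.4 mm down by camera (6.5 is full), with about 25 N of push.
- **Turn:** about 82–83° by the jaw yaw, against the nominal 80°. I can't place the stop exactly: joint-6 torque was only about 0.1 N·m in the final hold, and wrist Mz showed nothing useful throughout.
- **Grip:** the finger gap was about 12.4 mm, so the wing was held. The tool is tilted about 2.5° by the pressing.
- **Bystanders:** the plain drum matched its first picture exactly. The wax and slicker stand at the same pixels as at the start; my automatic wax check was aimed slightly off, so I judged those two by eye.

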